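Stack the washed sweet moulds by way of a regrip rest

TASK

Put away the washed wooden sweet moulds that stand on end in the drain rack: one at a time, longest first, lay each lengthwise in the sloped rest with its lower end against the stop, let it go, take it again in a new grip and lay it flat on the stacking board. They must end as one square pile, each centred on the board and lined up with its long side, the longest at the bottom and the shortest on top; leave the glass cup, the dessert jar and the steel bowl where they are.

Things in the scene. Friction and masses are not known exactly. Their poses are not given: they have to be found in the camera images.
- mould1: longest wooden sweet mould: flat bar of pale wood, round dark hollows on both broad faces (alike), 185 mm long, 44 wide, 16 thick, under 0.15 kg. Origin at the centre of one end; z runs from there along the length, y across the width, x through the thickness. Starts upright in a rack pocket, origin end down, 8 mm above the table. May be absent (None).
- mould2: second-longest wooden sweet mould: flat bar of pale wood, round dark hollows on both broad faces (alike), 165 mm long, 44 wide, 16 thick, under 0.15 kg. Origin at the centre of one end; z runs from there along the length, y across the width, x through the thickness. Starts upright in a rack pocket, origin end down, 8 mm above the table. May be absent (None).
- mould3: third-longest wooden sweet mould: flat bar of pale wood, round dark hollows on both broad faces (alike), 145 mm long, 44 wide, 16 thick, under 0.15 kg. Origin at the centre of one end; z runs from there along the length, y across the width, x through the thickness. Starts upright in a rack pocket, origin end down, 8 mm above the table. May be absent (None).
- mould4: shortest wooden sweet mould: flat bar of pale wood, round dark hollows on both broad faces (alike), 125 mm long, 44 wide, 16 thick, under 0.15 kg. Origin at the centre of one end; z runs from there along the length, y across the width, x through the thickness. Starts upright in a rack pocket, origin end down, 8 mm above the table. May be absent (None).
- rack: white drain rack, fixed, 184 mm along its x axis, 74 mm along y, 70 mm high; origin under its centre. Four open-topped pockets at x = -66, -22, 22, 66 mm, each 21 mm (x) by 50 mm (y), floor 8 mm above the table. Moulds stand in them with a little play (lean up to 6 degrees), thickness along the rack's x, width along its y.
- seat: trough of the sloped rest, fixed. Origin on its floor at the foot of the slope, mid-width, right at the stop, 40 mm above the table; x points down the 45 degree slope to the stop, y is level across the trough, z square to the slope, up. A mould laid in it and let go slides down to the stop by itself and then lies at x from minus its length to 0, its middle 8 mm above the floor.
- board: flat white stacking board fixed to the table, 230 mm along its x axis, 90 mm along y, 15 mm thick; origin under its centre, z up.
- board_top (a point): centre of the stacking board's upper face, 15 mm above the table: the middle of the pile
- glass_cup: bystander: open glass cup, 66 mm across, 70 mm high, origin under its centre; leave alone
- dessert_jar: bystander: amber glass jar with white lid, 64 mm across, 75 mm high, origin under its centre; leave alone
- steel_bowl: bystander: steel bowl, 100 mm across, 45 mm high, origin under its centre; leave alone
- rest: the steel regrip rest that carries the trough, fixed; base 210 mm along its x axis, 90 mm along y, 10 mm thick; origin under its centre; the trough falls towards its +x. The trough's floor is 115 mm long: a strip only 24 mm wide, so a mould overhangs it 10 mm at either side and fingers can pass; the lowest 32 mm is 66 mm wide with cheeks 12 mm high, 52 mm apart. The stop is 18 mm high.
- mould1_mid (a point): centre of mould1, 92.5 mm along z from its origin; axes as the mould's: z along the length, y across the 44 mm width, x through the 16 mm thickness. None if absent.
- mould2_mid (a point): centre of mould2, 82.5 mm along z from its origin; axes as the mould's: z along the length, y across the 44 mm width, x through the 16 mm thickness. None if absent.
- mould3_mid (a point): centre of mould3, 72.5 mm along z from its origin; axes as the mould's: z along the length, y across the 44 mm width, x through the 16 mm thickness. None if absent.
- mould4_mid (a point): centre of mould4, 62.5 mm along z from its origin; axes as the mould's: z along the length, y across the 44 mm width, x through the 16 mm thickness. None if absent.

How it is judged:
By the outcome, as a careful person would: the job done as asked, in the order asked, and still so for the second after the job is handed in, with the robot touching nothing.
Of mould1, mould2, mould3, mould4 only 3 to 4 are there at a start; the rules pass over those that are not, and their reading is None.
At some moment in a run one of mould1, mould2, mould3, mould4 may be knocked a few centimetres aside while the robot is not near it.
Once in a run the grip may slacken for a moment while it holds something.
It also fails if it takes over 210 s, if anything falls off the work surface, if the arm or the gripper's body presses on something with over 40 N, if the wrist force passes 120 N, or if a joint passes its speed limit or range.

ROBOT

A 6-joint arm with a two-finger parallel gripper is mounted at the origin on the work surface. World frame = base frame: x ahead of the robot, y to its left, z up, the work surface at z = 0. Lengths are in m, angles in degrees, forces in N, time in s.
With the tool pointing down it reaches from about 0.2 to 0.875 m from the base axis. Payload 3.4 kg.
Tool frame: the origin (TCP) lies where the fingers leave the gripper's body, on its centre line; the fingertips stand 97 mm ahead of it and the grasp point (between the pads) lies 78 mm ahead of it; y points along the fingers, x is the direction in which the jaws open and shut, and the axes are right-handed (so a half turn about y gives the same grasp; the last joint's range is limited). The gripper opens to 94 mm and grips with 3 to 60 N. Pads are 16 mm wide; open, the fingers measure 119 mm over their backs; the gripper's body (75 mm by 177 mm) begins 78 mm behind the grasp point.
Start: joints at [59.645, 15.808, 86.224, -0, 77.962, -6.933], TCP at [0.229, 0.528, 0.303] pointing down, gripper open.
Joint ranges: [-165.64, 165.64], [-43.16, 119.46], [12.63, 154.43], [-67.54, 247.53], [6.08, 155.33], [-154.97, 154.97]. Speed limits (degrees/s): [147.25, 147.25, 180, 180, 180, 180].

INTERFACE

Orientations are given as [roll, pitch, yaw] about the fixed x, y, z axes, in that order (R = Rz(yaw) Ry(pitch) Rx(roll)).
In Python, from station import ctrl, get_image, ticket gives the robot as it stands.
- The arm moves only by the tool carry_out, never from a script. Its argument "motion" is a list of rows, each an object with "jaw": the opening, from 0 (shut) to 1 (fully open); "offset": the shift along the tool's x, y, z in m, a list of three; "roll": the turn about the tool's y in rad. A call has 1 to 8 rows; each row is the pose to reach, as a shift and turn from the pose commanded when the call began, along the tool's axes at that moment; what a row does not reach only later rows make up. A row lasts 1/8 s, in which the tool goes at most 62.5 mm and 10.7 degrees, less where a joint would pass 70% of its speed; a pose out of reach is approached as far as the arm can. A call with a gripper value outside its range is refused whole. The fingers move at their own pace and stop on an object; "grip_force" is the grip in N (left out, the last holds). Time passes only in rows, so rows that repeat a pose let the fingers close. It gives the time, the measured TCP pose, the force and the opening at its end, in the units of the state.
- ctrl.observe(): the state, without advancing time (a new reading comes with each control period).
- get_image(name): name is "scene" or "side" or "wrist"; returns a dict with "frame" (480x640x3 uint8, blue, green, red), "intrinsics" (3x3 intrinsics, pixels), "R" (3x3) and "t" (3): a world point X has camera coordinates R X + t. Camera axes: x right, y down, z forward; pixel columns grow to the right and rows downward; lengths in m; the calibration is good to about 2 mm. A picture is of the moment at which its call begins. There is no depth.
- ticket.job_done(): hands the job in, once; it reports no verdict.
The state is a dict: "time_s": time; "joint_pos": joint angles; "qd": joint speeds; "tau": joint torques, N m; "tcp_pos": TCP position; "tool_rot": TCP orientation; "contact_force": force on the tool from outside, world axes, zero at the start; "wrist_torque": the same for the moment, N m; "gripper_width": finger opening in m.
Only numpy, scipy, OpenCV 4.12 (cv2) and the standard library are available. Lean on these libraries where they do the work, as an engineer would, in place of code of your own. Each camera call takes 0.05 s, during which the arm holds its last target. There are 200 camera calls.

## Working session

There is one attempt and no reset: what is moved stays moved. The work goes in short steps, Python scripts to look and compute and a tool call to move; the robot and the scene stay as the last step left them, time stands still between calls to the robot, and variables do not carry over. Pictures are saved under pics/ and viewed, about 12 in all and at most 16, crops included, and the job is handed in when it is done.

Besides the shell and the picture viewer there is one more tool, called after "Request:" as name([rows], argument=value, ...), one row to a line, values as JSON. carry_out: Moves the arm, as the interface text tells. Its arguments: {"type":"object","properties":{"motion":{"type":"array","items":{"type":"object","properties":{"jaw":{"type":"number"},"offset":{"type":"array","items":{"type":"number"}},"roll":{"type":"number"}}}},"grip_force":{"type":"number"}},"required":["motion"]}

```bash
ls; mkdir -p pics; cat > h.py <<'E'
import numpy as np, cv2, json
from station import ctrl, get_image, ticket
from scipy.spatial.transform import Rotation as Ro
def snap(n,f):
    g=get_image(n); cv2.imwrite(f'pics/{f}.png',g['frame']); np.savez(f'pics/{f}.npz',K=g['intrinsics'],R=g['R'],t=g['t']); return g
def load(f):
    d=np.load(f'pics/{f}.npz'); return dict(intrinsics=d['K'],R=d['R'],t=d['t'],frame=cv2.imread(f'pics/{f}.png'))
def ray(g,uv):
    K,R,t=map(np.asarray,(g['intrinsics'],g['R'],g['t'])); t=t.ravel()
    d=R.T@np.linalg.solve(K,[uv[0],uv[1],1.]); return -R.T@t, d/np.linalg.norm(d)
def onz(g,uv,z):
    o,d=ray(g,uv); return o+d*(z-o[2])/d[2]
def tri(l): # [(g,uv),...] -> point, residual
    A=np.zeros((3,3));b=np.zeros(3);r=[ray(g,uv) for g,uv in l]
    for o,d in r: P=np.eye(3)-np.outer(d,d);A+=P;b+=P@o
    X=np.linalg.solve(A,b); return X,[float(np.linalg.norm((np.eye(3)-np.outer(d,d))@(X-o))) for o,d in r]
def proj(g,X):
    p=np.asarray(g['intrinsics'])@(np.asarray(g['R'])@X+np.asarray(g['t']).ravel()); return p[:2]/p[2]
def toolR(s): return Ro.from_euler('xyz',s['tool_rot'],degrees=True).as_matrix()
E
python3 - <<'E'
from h import *
np.set_printoptions(precision=3,suppress=True)
s=ctrl.observe(); print(s); print(toolR(s))
for n in('scene','side','wrist'):
    g=snap(n,n+'0'); o,d=ray(g,(320,240)); print(n,o,d,g['intrinsics'][0][0])
E
```

```text
pics
{'time_s': 0.0, 'joint_pos': array([59.645, 15.85 , 86.295, -0.002, 77.963, -6.932]), 'qd': array([-0.05 , -0.01 , -0.106,  0.044,  0.125, -0.078]), 'tau': array([ -0.   , -40.459, -23.724,   0.07 ,   0.035,  -0.   ]), 'tcp_pos': array([0.228, 0.527, 0.302]), 'tool_rot': array([-89.989,   0.106,  66.578]), 'contact_force': array([0.646, 0.487, 0.792]), 'wrist_torque': array([ 0.002,  0.011, -0.02 ]), 'gripper_width': 0.09386587368389064}
[[ 0.397 -0.001 -0.918]
 [ 0.918 -0.002  0.397]
 [-0.002 -1.     0.   ]]
scene [ 1.321 -0.337  0.862] [-0.665  0.28  -0.692] 470.393477779264
side [ 0.437 -0.696  0.692] [ 0.141  0.757 -0.638] 503.11520117646535
wrist [0.161 0.556 0.385] [ 0.234 -0.123 -0.964] 360.45356265376734
```

View pics/scene0.png

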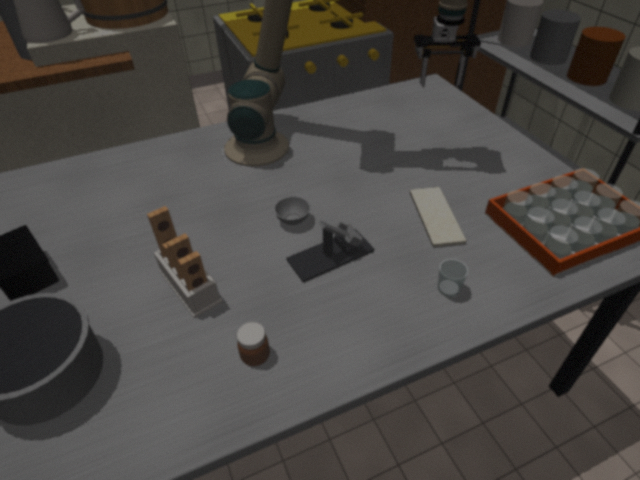

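View pics/side0.png

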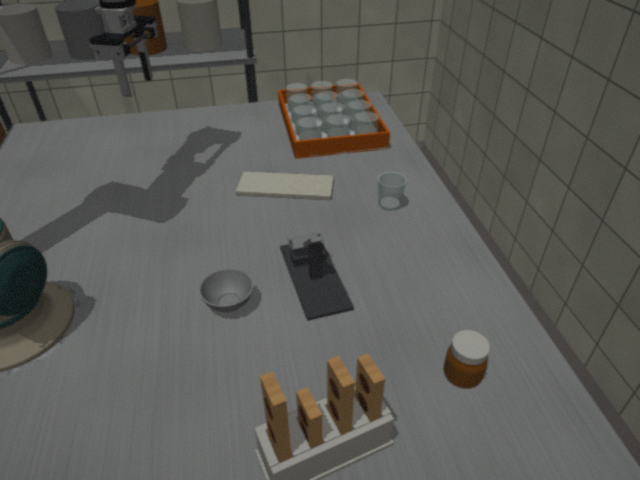

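```bash
python3 - <<'E'
from h import *
np.set_printoptions(precision=3,suppress=True)
S=load('scene0');D=load('side0')
for nm,g in(('scene',S),('side',D)):
    hsv=cv2.cvtColor(g['frame'],cv2.COLOR_BGR2HSV)
    H,s,v=cv2.split(hsv)
    x0,y0,x1,y1=(380,170,480,260) if nm=='scene' else (220,160,345,210)
    m=np.zeros_like(v); m[y0:y1,x0:x1]=((v>150)&(s>15))[y0:y1,x0:x1]*255
    c=max(cv2.findContours(m,0,2)[0],key=cv2.contourArea); r=cv2.boxPoints(cv2.minAreaRect(c))
    a=cv2.approxPolyDP(cv2.convexHull(c),4,True)[:,0]
    print(nm,'board',[list(map(int,p)) for p in a],[onz(g,p,.015)[:2].round(3).tolist() for p in a], np.mean([onz(g,p,.015) for p in a],0))
    x0,y0,x1,y1=(280,215,380,285) if nm=='scene' else (275,225,360,325)
    m[:]=0; m[y0:y1,x0:x1]=(v<70)[y0:y1,x0:x1]*255
    c=max(cv2.findContours(m,0,2)[0],key=cv2.contourArea)
    a=cv2.approxPolyDP(cv2.convexHull(c),4,True)[:,0]
    print(nm,'rest',[list(map(int,p)) for p in a],[onz(g,p,.01)[:2].round(3).tolist() for p in a])
    m=((s>90)&(H>5)&(H<20)&(v>90)).astype('uint8')*255
    x0,y0,x1,y1=(140,190,220,300) if nm=='scene' else (250,340,400,470)
    k=np.zeros_like(m);k[y0:y1,x0:x1]=m[y0:y1,x0:x1]
    for c in cv2.findContours(k,0,2)[0]:
        if cv2.contourArea(c)>60:
            a=cv2.approxPolyDP(cv2.convexHull(c),3,True)[:,0]; print(nm,'wood',[list(map(int,p)) for p in a])
a=cv2.resize(D['frame'][340:480,240:410],None,fx=3.5,fy=3.5,interpolation=2)
b=cv2.resize(D['frame'][220:325,265:365],None,fx=3.5,fy=3.5,interpolation=2)[:,:]
o=np.zeros((490,800,3),'uint8');o[:490,:595]=a;o[:367,595:]=b[:,:205] ;
cv2.imwrite('pics/c0.png',o)
E
```

```text
Traceback (most recent call last):
ValueError: max() iterable argument is empty
```

```bash
cat > seg.py <<'E'
from h import *
np.set_printoptions(precision=3,suppress=True)
S=load('scene0');D=load('side0')
print(S['frame'][215,437],S['frame'][200,380],S['frame'][265,320],D['frame'][300,320],D['frame'][185,285])
for nm,g in(('scene',S),('side',D)):
    hsv=cv2.cvtColor(g['frame'],cv2.COLOR_BGR2HSV)
    H,s,v=cv2.split(hsv)
    def big(cond,box):
        x0,y0,x1,y1=box; m=np.zeros_like(v); m[y0:y1,x0:x1]=cond[y0:y1,x0:x1]*255
        return sorted(cv2.findContours(m,0,2)[0],key=cv2.contourArea)[::-1]
    c=big((H>15)&(H<45)&(s>20)&(v>115),(380,170,480,260) if nm=='scene' else (220,160,345,210))
    a=cv2.approxPolyDP(cv2.convexHull(c[0]),4,True)[:,0]
    print(nm,'board',a.tolist(),[onz(g,p,.015)[:2].round(3).tolist() for p in a.astype(float)])
    c=big(v<62,(280,215,380,285) if nm=='scene' else (275,225,360,325))
    a=cv2.approxPolyDP(cv2.convexHull(c[0]),4,True)[:,0]
    print(nm,'rest',a.tolist(),[onz(g,p,.01)[:2].round(3).tolist() for p in a.astype(float)])
    for c in big((s>90)&(H>5)&(H<20)&(v>80),(140,190,220,300) if nm=='scene' else (250,340,400,470)):
        if cv2.contourArea(c)>60:
            a=cv2.approxPolyDP(cv2.convexHull(c),3,True)[:,0]; print(nm,'wood',a.tolist())
a=cv2.resize(D['frame'][340:480,250:400],None,fx=3,fy=3,interpolation=2)
b=cv2.resize(S['frame'][210:285,275:380],None,fx=3,fy=3,interpolation=2)
o=np.zeros((420,800,3),'uint8');o[:,:450]=a;o[:225,455:770]=b
cv2.imwrite('pics/c0.png',o)
E
python3 seg.py
```

```text
[128 138 141] [98 99 99] [42 39 40] [55 55 53] [135 147 149]
scene board [[411, 191], [427, 191], [447, 206], [465, 238], [433, 242]] [[0.432, 0.328], [0.451, 0.37], [0.532, 0.383], [0.66, 0.35], [0.638, 0.267]]
scene rest [[373, 248], [306, 281], [287, 260], [325, 227], [363, 238]] [[0.588, 0.119], [0.619, -0.08], [0.534, -0.097], [0.462, 0.04], [0.544, 0.113]]
scene wood [[187, 237], [166, 248], [162, 245], [183, 234]]
scene wood [[199, 255], [182, 264], [178, 261], [192, 252]]
scene wood [[167, 209], [148, 216], [162, 207]]
side board [[237, 191], [244, 172], [332, 176], [326, 195]] [[0.427, 0.328], [0.45, 0.41], [0.664, 0.346], [0.633, 0.268]]
side rest [[309, 240], [323, 245], [352, 309], [307, 319], [281, 247]] [[0.565, 0.118], [0.591, 0.096], [0.608, -0.092], [0.523, -0.099], [0.504, 0.107]]
side wood [[336, 356], [354, 382], [351, 426], [343, 433], [334, 420], [328, 360]]
side wood [[283, 460], [277, 456], [260, 377], [269, 372], [285, 399], [290, 455]]
side wood [[366, 354], [383, 377], [379, 416], [372, 420], [367, 413], [358, 358]]
side wood [[304, 388], [321, 413], [319, 429], [309, 429], [298, 402], [297, 391]]
```

View pics/c0.png

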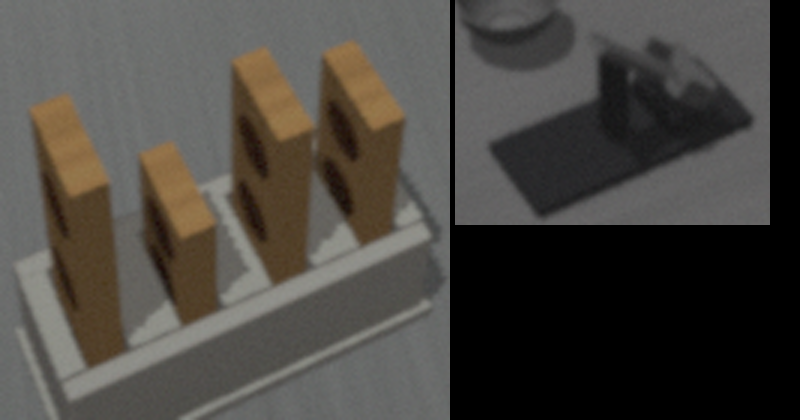

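Request:
carry_out([
  {"jaw": 1,"offset": [-0.0235,0,-0.05],"roll": 0},
  {"jaw": 1,"offset": [-0.047,0,-0.1],"roll": 0},
  {"jaw": 1,"offset": [-0.07,0,-0.15],"roll": 0},
  {"jaw": 1,"offset": [-0.093,0,-0.2],"roll": 0},
  {"jaw": 1,"offset": [-0.116,0,-0.25],"roll": 0},
  {"jaw": 1,"offset": [-0.139,0,-0.3],"roll": 0},
  {"jaw": 1,"offset": [-0.162,0,-0.35],"roll": 0},
  {"jaw": 1,"offset": [-0.185,0,-0.4],"roll": 0},
])

```text
time_s: 1.15
tcp_pos: [0.523, 0.1974, 0.3025]
tool_rot: [-90.0, -0.0, 66.6]
contact_force: [-0.1, 0.3, 0.9]
gripper_width: 0.0941
```

Request:
carry_out([
  {"jaw": 1,"offset": [0,0,0],"roll": 0},
  {"jaw": 1,"offset": [0,0,0],"roll": 0},
])

```text
time_s: 1.4
tcp_pos: [0.5215, 0.199, 0.3022]
tool_rot: [-89.9, 0.0, 66.5]
contact_force: [0.0, 0.9, 0.4]
gripper_width: 0.0941
```

```bash
python3 -c "
from h import *
snap('wrist','w1')"
```

```text
(no output)
```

View pics/w1.png

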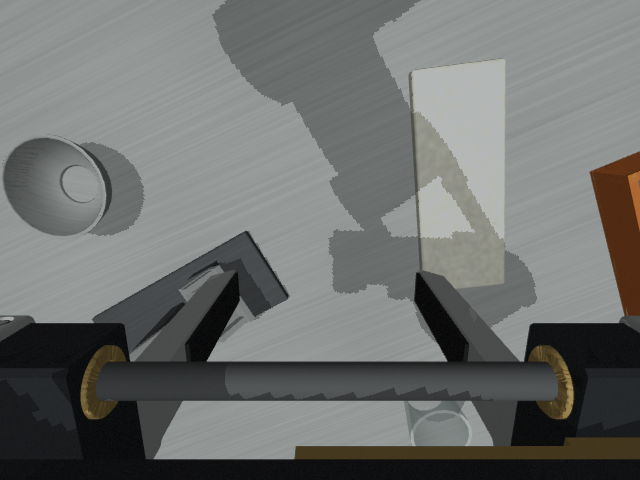

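```bash
python3 - <<'E'
from h import *
np.set_printoptions(precision=3,suppress=True)
D=load('side0');S=load('scene0');W=load('w1')
for n,p in dict(b1=(411,71),b2=(504,59),b3=(504,284),b4=(421,290)).items(): print(n,onz(W,p,.015))
for n,p,z in [('rackNL',(250+68/3,340+385/3),.07),('rackNR',(250+428/3,340+230/3),.07),('rackFL',(250+18/3,340+265/3),.07)]: print(n,onz(D,p,z))
c=lambda u,v:(250+u/3,340+v/3)
for n,ps,z in [('m1',[(32,107),(68,97),(106,182),(72,192)],.193),('m4',[(140,155),(172,145),(214,225),(180,235)],.133),('m2',[(232,62),(267,48),(312,127),(277,137)],.173),('m3',[(322,55),(355,43),(402,115),(367,127)],.153)]:
    P=np.array([onz(D,c(*p),z) for p in ps]);print(n,P.mean(0),'w',np.linalg.norm(P[1]-P[2]),'t',np.linalg.norm(P[0]-P[1]),'yaw t',np.degrees(np.arctan2(*(P[1]-P[0])[1::-1])))
    print('scene px',proj(S,P.mean(0)))
E
```

```text
b1 [0.427 0.327 0.015]
b2 [0.452 0.411 0.015]
b3 [0.67  0.347 0.015]
b4 [0.641 0.261 0.015]
rackNL [ 0.431 -0.387  0.07 ]
rackNR [ 0.6   -0.347  0.07 ]
rackFL [ 0.416 -0.329  0.07 ]
m1 [ 0.444 -0.355  0.193] w 0.04166266796455881 t 0.014552346232729338 yaw t 7.529935060421655
scene px [157.545 211.564]
m4 [ 0.486 -0.344  0.133] w 0.04200882095533932 t 0.014414422695148556 yaw t 8.870219386279581
scene px [172.499 241.748]
m2 [ 0.529 -0.333  0.173] w 0.04257472043869879 t 0.0164626581074838 yaw t 14.668025829419586
scene px [177.354 239.33 ]
m3 [ 0.571 -0.322  0.153] w 0.041000065382785736 t 0.016150237433127573 yaw t 12.277641636961391
scene px [188.731 257.185]
```

Request:
carry_out([
  {"jaw": 1,"offset": [-0.03,0,-0.023],"roll": 0.14},
  {"jaw": 1,"offset": [-0.06,0,-0.046],"roll": 0.28},
  {"jaw": 1,"offset": [-0.09,0,-0.068],"roll": 0.42},
  {"jaw": 1,"offset": [-0.12,0,-0.09],"roll": 0.56},
  {"jaw": 1,"offset": [-0.15,0,-0.113],"roll": 0.7},
  {"jaw": 1,"offset": [-0.18,0,-0.136],"roll": 0.84},
  {"jaw": 1,"offset": [-0.213,0,-0.161],"roll": 1.005},
  {"jaw": 1,"offset": [-0.213,0,-0.161],"roll": 1.005},
])

```text
time_s: 2.45
tcp_pos: [0.5854, -0.0611, 0.3025]
tool_rot: [-90.0, -0.0, 9.0]
contact_force: [0.0, -0.0, 0.2]
gripper_width: 0.094
```

```bash
python3 -c "
from h import *
snap('wrist','w2')"
```

```text
(no output)
```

View pics/w2.png

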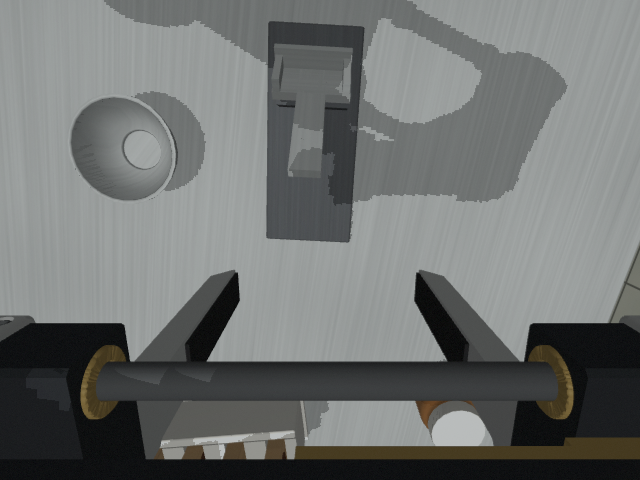

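Request:
carry_out([
  {"jaw": 1,"offset": [-0.03,-0.01,-0.02],"roll": 0},
  {"jaw": 1,"offset": [-0.06,-0.02,-0.03],"roll": 0},
  {"jaw": 1,"offset": [-0.07,-0.03,-0.03],"roll": 0},
  {"jaw": 1,"offset": [-0.07,-0.03,-0.03],"roll": 0},
])

```text
time_s: 3.0
tcp_pos: [0.5209, -0.0997, 0.334]
tool_rot: [-90.0, -0.2, 9.1]
contact_force: [0.7, -0.6, -1.0]
gripper_width: 0.094
```

```bash
python3 -c "
from h import *
snap('wrist','w3')"
```

```text
(no output)
```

View pics/w3.png

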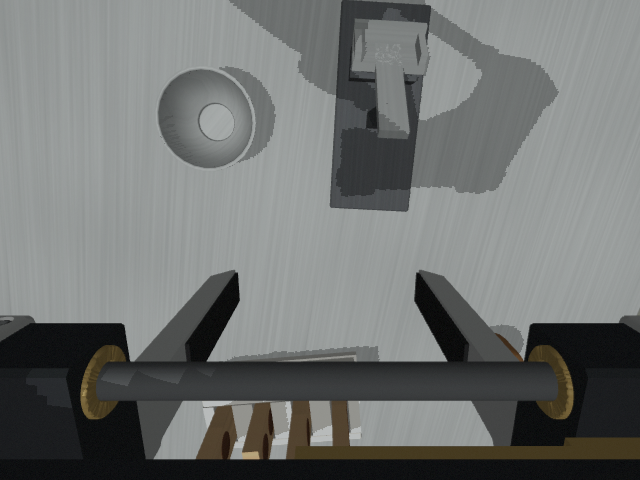

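```bash
python3 - <<'E'
from h import *
W=load('w2');V=load('w3')
a=cv2.resize(W['frame'][30:190,260:360],None,fx=3.75,fy=3.75,interpolation=2)
b=cv2.resize(V['frame'][5:165,340:440],None,fx=3.75,fy=3.75,interpolation=2)
o=np.hstack([a,b]); o=np.clip(o.astype(float)*1.4,0,255).astype('uint8');cv2.imwrite('pics/c1.png',o)
np.set_printoptions(precision=3,suppress=True)
P=np.array([onz(W,p,.01) for p in [(268,21),(363,27),(350,241),(267,238)]]);print(P,P.mean(0),np.degrees(np.arctan2(*(P[0]+P[1]-P[2]-P[3])[1::-1])))
E
```

```text
[[ 0.505  0.11   0.01 ]
 [ 0.593  0.119  0.01 ]
 [ 0.616 -0.087  0.01 ]
 [ 0.527 -0.097  0.01 ]] [0.56  0.011 0.01 ] 96.40827402437267
```

View pics/c1.png

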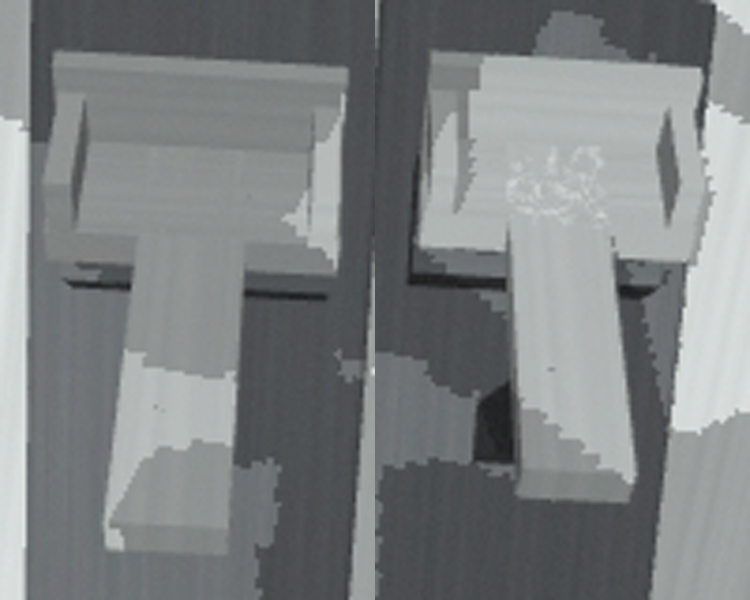

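```bash
python3 - <<'E'
from h import *
np.set_printoptions(precision=4,suppress=True)
W=load('w2');V=load('w3')
A=lambda u,v:(260+u/3.75,30+v/3.75)
B=lambda u,v:(340+(u-375)/3.75,5+v/3.75)
for n,a,b in [('topL',A(112,523),B(518,468)),('topR',A(230,529),B(635,473)),('stopL',A(53,53),B(432,52)),('stopR',A(348,68),B(704,68)),
 ('wideL',A(47,235),B(418,248)),('wideR',A(340,252),B(688,263))]:
    print(n,*tri([(W,a),(V,b)]))
yaw=np.radians(96.4);ex=np.array([np.cos(yaw),np.sin(yaw)]);
# predicted seat: upper end strip at s=-115 => 81.3 mm horizontally, z=.121
E
```

```text
topL [ 0.5511 -0.0118  0.1138] [0.0006159973090119822, 0.0006159973090118298]
topR [ 0.5745 -0.009   0.1208] [0.0003280229555892562, 0.0003280229555892654]
stopL [0.5199 0.0823 0.0537] [4.368238156437998e-05, 4.368238156436941e-05]
stopR [0.5852 0.0897 0.0526] [0.00010394834088918537, 0.000103948340889226]
wideL [0.5234 0.0426 0.0489] [0.0026935250461548287, 0.002693525046154834]
wideR [0.5913 0.0499 0.0481] [0.002478784523731195, 0.0024787845237313295]
```

Request:
carry_out([
  {"jaw": 1,"offset": [-0.03,0,-0.03],"roll": 0.184},
  {"jaw": 1,"offset": [-0.06,0,-0.06],"roll": 0.368},
  {"jaw": 1,"offset": [-0.09,0,-0.09],"roll": 0.552},
  {"jaw": 1,"offset": [-0.12,0,-0.12],"roll": 0.736},
  {"jaw": 1,"offset": [-0.15,0,-0.15],"roll": 0.92},
  {"jaw": 1,"offset": [-0.18,0,-0.18],"roll": 1.105},
  {"jaw": 1,"offset": [-0.2,0.01,-0.21],"roll": 1.29},
  {"jaw": 1,"offset": [-0.211,0.02,-0.24],"roll": 1.475},
])

```text
time_s: 4.05
tcp_pos: [0.3501, -0.3721, 0.312]
tool_rot: [-90.0, 0.0, -75.8]
contact_force: [-0.3, -0.4, 1.2]
gripper_width: 0.094
```

Request:
carry_out([
  {"jaw": 1,"offset": [0,0,0],"roll": 0},
  {"jaw": 1,"offset": [0,0,0],"roll": 0},
])

```text
time_s: 4.3
tcp_pos: [0.3506, -0.3704, 0.3122]
tool_rot: [-90.0, 0.1, -75.4]
contact_force: [0.2, 0.5, 0.9]
gripper_width: 0.0937
```

```bash
python3 -c "
from h import *
snap('wrist','w4')"
```

Request:
carry_out([
  {"jaw": 1,"offset": [0.03,0,-0.02],"roll": 0},
  {"jaw": 1,"offset": [0.04,0,-0.03],"roll": 0},
  {"jaw": 1,"offset": [0.04,0,-0.03],"roll": 0},
])

```text
time_s: 4.72
tcp_pos: [0.3308, -0.4171, 0.3127]
tool_rot: [-90.0, 0.0, -75.5]
contact_force: [-0.2, -0.1, 0.1]
gripper_width: 0.0939
```

```bash
python3 -c "
from h import *
a=load('w4');b=snap('wrist','w5')
cv2.imwrite('pics/c2.png',cv2.resize(np.vstack([a['frame'][:300],b['frame'][:300]]),None,fx=1,fy=1))
print(ctrl.observe()['joint_pos'])"
```

```text
[-5.90598339e+01  1.17875657e+01  9.03219888e+01  5.40435918e-02
  7.79339454e+01  1.64371743e+01]
```

View pics/c2.png

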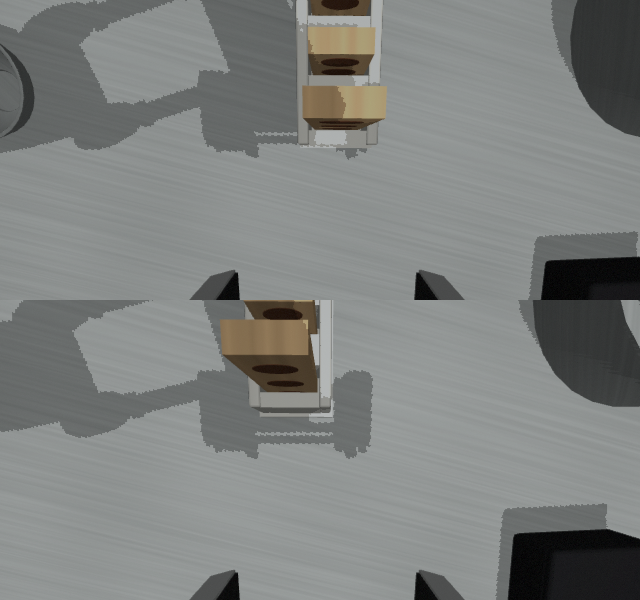

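```bash
python3 - <<'E'
from h import *
np.set_printoptions(precision=4,suppress=True)
W=load('w4');V=load('w5')
P=[]
for n,a,b in [('TL',(303,86),(222,20)),('TR',(386,86),(307,20)),('BL',(303,119),(222,54)),('BR',(386,118.),(308,54))]:
    x,r=tri([(W,a),(V,b)]);print(n,x,r); P.append(onz(W,a,.193)); print(P[-1])
P=np.array(P);print('mid',P.mean(0),np.degrees(np.arctan2(*(P[1]-P[0])[1::-1])))
print('m4',np.mean([onz(W,p,.133) for p in [(308,27),(375,27),(375,54),(309,53)]],0))
print('rack corner', onz(W,(299,146),.07),onz(W,(378,144),.07))
E
```

```text
TL [ 0.4486 -0.3332  0.1913] [0.0001878531532607367, 0.00018785315326073278]
[ 0.4483 -0.3333  0.193 ]
TR [ 0.4591 -0.3751  0.1933] [7.156382850467213e-05, 7.156382850468748e-05]
[ 0.4592 -0.3752  0.193 ]
BL [ 0.4324 -0.3375  0.1963] [0.00024256238064806205, 0.00024256238064814493]
[ 0.4323 -0.3372  0.193 ]
BR [ 0.4437 -0.3795  0.1954] [6.190559507823922e-05, 6.190559507809783e-05]
[ 0.444  -0.3798  0.193 ]
mid [ 0.4459 -0.3564  0.193 ] -75.38045637974854
m4 [ 0.4889 -0.3456  0.133 ]
rack corner [ 0.4146 -0.3297  0.07  ] [ 0.4337 -0.396   0.07  ]
```

Request:
carry_out([
  {"jaw": 1,"offset": [-0.012,0,0.045],"roll": 0},
  {"jaw": 1,"offset": [-0.024,0,0.09],"roll": 0},
  {"jaw": 1,"offset": [-0.0293,0,0.127],"roll": 0},
  {"jaw": 1,"offset": [-0.0293,0,0.127],"roll": 0},
  {"jaw": 1,"offset": [-0.0293,0.04,0.127],"roll": 0},
  {"jaw": 1,"offset": [-0.0293,0.08,0.127],"roll": 0},
  {"jaw": 1,"offset": [-0.0293,0.099,0.127],"roll": 0},
  {"jaw": 1,"offset": [-0.0293,0.099,0.127],"roll": 0},
], grip_force=15)

```text
time_s: 5.78
tcp_pos: [0.4449, -0.3563, 0.2123]
tool_rot: [-90.1, 0.2, -75.5]
contact_force: [0.7, -0.7, 0.5]
gripper_width: 0.0942
```

Request:
carry_out([
  {"jaw": 0.3,"offset": [0,0,0],"roll": 0},
  {"jaw": 0.3,"offset": [0,0,0],"roll": 0},
  {"jaw": 0.3,"offset": [0,0,0],"roll": 0},
  {"jaw": 0.3,"offset": [0,0,0],"roll": 0},
  {"jaw": 0.3,"offset": [0,0,0],"roll": 0},
], grip_force=15)

```text
time_s: 6.4
tcp_pos: [0.4464, -0.3572, 0.2138]
tool_rot: [-90.0, -0.0, -75.5]
contact_force: [-0.4, 0.2, 0.5]
gripper_width: 0.0472
```

Request:
carry_out([
  {"jaw": 0.3,"offset": [0,0,0],"roll": 0},
  {"jaw": 0.3,"offset": [0,0,0],"roll": 0},
  {"jaw": 0.3,"offset": [0,-0.02,0],"roll": 0},
  {"jaw": 0.3,"offset": [0,-0.05,0],"roll": 0},
  {"jaw": 0.3,"offset": [0,-0.08,0],"roll": 0},
  {"jaw": 0.3,"offset": [0,-0.12,0],"roll": 0},
  {"jaw": 0.3,"offset": [0,-0.14,0],"roll": 0},
], grip_force=15)

```text
time_s: 7.28
tcp_pos: [0.4467, -0.3576, 0.3556]
tool_rot: [-89.9, -0.1, -75.5]
contact_force: [0.3, -0.3, -1.5]
gripper_width: 0.0441
```

```bash
python3 -c "
from h import *
s=ctrl.observe();print(s['tcp_pos'],s['gripper_width'],s['contact_force'])
g=snap('side','s1');h=snap('scene','s1b')
cv2.imwrite('pics/c3.png',np.hstack([cv2.resize(g['frame'][250:480,200:420],None,fx=2,fy=2),cv2.resize(h['frame'][120:350,120:300],None,fx=2,fy=2)]))"
```

```text
[ 0.44672693 -0.35759703  0.35557437] 0.04414452859741372 [ 0.29840069 -0.33572875 -1.46401079]
```

View pics/c3.png

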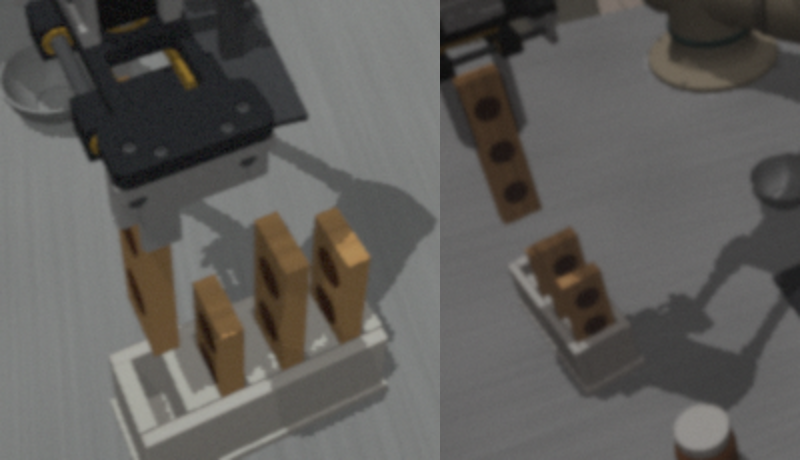

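Request:
carry_out([
  {"jaw": 0.3,"offset": [-0.048,0,0.026],"roll": -0.178},
  {"jaw": 0.3,"offset": [-0.097,0,0.053],"roll": -0.357},
  {"jaw": 0.3,"offset": [-0.145,0,0.079],"roll": -0.535},
  {"jaw": 0.3,"offset": [-0.194,0,0.105],"roll": -0.714},
  {"jaw": 0.3,"offset": [-0.242,0,0.132],"roll": -0.892},
  {"jaw": 0.3,"offset": [-0.29,0,0.158],"roll": -1.07},
  {"jaw": 0.3,"offset": [-0.339,0,0.184],"roll": -1.25},
  {"jaw": 0.3,"offset": [-0.387,0,0.211],"roll": -1.428},
], grip_force=15)

```text
time_s: 8.38
tcp_pos: [0.5536, 0.072, 0.352]
tool_rot: [-90.0, 0.1, 6.6]
contact_force: [0.7, 0.2, -1.8]
gripper_width: 0.0442
```

Request:
carry_out([
  {"jaw": 0.3,"offset": [0,0,0],"roll": 0},
  {"jaw": 0.3,"offset": [0,0,0],"roll": 0},
  {"jaw": 0.3,"offset": [0,0,0],"roll": 0},
])

```text
time_s: 8.75
tcp_pos: [0.5536, 0.069, 0.3531]
tool_rot: [-90.0, 0.1, 6.2]
contact_force: [-0.9, -1.0, -0.7]
gripper_width: 0.0443
```

```bash
python3 -c "
from h import *
s=ctrl.observe();print(s['tcp_pos'],s['gripper_width'],s['contact_force'])
g=snap('side','s2');D=load('side0');np.set_printoptions(precision=1,suppress=True)
x,y=0.554,0.071;zb=s['tcp_pos'][2]-.078-.127
print(zb,proj(g,[x,y,zb]))
m=cv2.inRange(cv2.cvtColor(g['frame'],cv2.COLOR_BGR2HSV),(5,90,50),(20,255,255))
for c in cv2.findContours(m,0,2)[0]:
    if cv2.contourArea(c)>150: print(cv2.boundingRect(c),cv2.contourArea(c),c[:,0].max(0))
    
"
```

```text
[0.55356539 0.0689684  0.35310822] 0.044283684590342175 [-0.86499732 -1.00036876 -0.71521249]
0.14810822012558494 [305.8 199.7]
(297, 388, 25, 60) 923.0 [321 447]
(328, 356, 27, 78) 1474.0 [354 433]
(355, 354, 29, 67) 1185.0 [383 420]
(444, 347, 43, 41) 881.0 [486 387]
(290, 83, 100, 121) 3598.0 [389 203]
(117, 0, 48, 56) 1895.0 [164  55]
```

Request:
carry_out([
  {"jaw": 0.3,"offset": [0,0.035,0.001],"roll": 0},
  {"jaw": 0.3,"offset": [0,0.07,0.001],"roll": 0},
  {"jaw": 0.3,"offset": [0,0.085,0.001],"roll": 0},
  {"jaw": 0.3,"offset": [0,0.095,0.001],"roll": 0},
  {"jaw": 0.3,"offset": [0,0.095,0.001],"roll": 0},
], grip_force=12)

```text
time_s: 9.43
tcp_pos: [0.554, 0.0709, 0.2588]
tool_rot: [-90.0, -0.0, 6.3]
contact_force: [-0.6, 0.7, -0.8]
gripper_width: 0.0442
```

Request:
carry_out([
  {"jaw": 0.3,"offset": [0,0,-0.0105],"roll": 0},
  {"jaw": 0.3,"offset": [0,0.003,-0.021],"roll": 0},
  {"jaw": 0.3,"offset": [0,0.006,-0.031],"roll": 0},
  {"jaw": 0.3,"offset": [0,0.01,-0.041],"roll": 0},
  {"jaw": 0.3,"offset": [0,0.015,-0.051],"roll": 0},
  {"jaw": 0.3,"offset": [0,0.021,-0.06],"roll": 0},
  {"jaw": 0.3,"offset": [0,0.021,-0.06],"roll": 0},
], grip_force=7)

```text
time_s: 10.3
tcp_pos: [0.5606, 0.0102, 0.2372]
tool_rot: [-90.1, 0.0, 6.3]
contact_force: [-0.3, -1.8, 1.8]
gripper_width: 0.0437
```

```bash
python3 -c "
from h import *
g=snap('side','s3');h=snap('scene','s3b')
cv2.imwrite('pics/c4.png',np.hstack([cv2.resize(g['frame'][100:330,210:390],None,fx=2,fy=2),cv2.resize(h['frame'][120:350,240:440],None,fx=2,fy=2)]))"
```

View pics/c4.png

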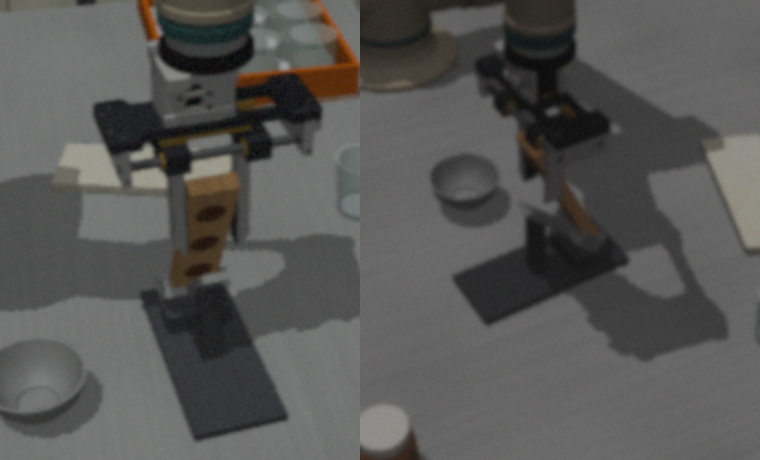

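Request:
carry_out([
  {"jaw": 0.3,"offset": [0,0.006,-0.008],"roll": 0},
  {"jaw": 0.3,"offset": [0,0.013,-0.0165],"roll": 0},
  {"jaw": 0.3,"offset": [0,0.02,-0.0244],"roll": 0},
  {"jaw": 0.3,"offset": [0,0.02,-0.0244],"roll": 0},
  {"jaw": 0.6,"offset": [0,0.02,-0.0244],"roll": 0},
  {"jaw": 0.75,"offset": [0,0.02,-0.0244],"roll": 0},
  {"jaw": 0.75,"offset": [0,0.02,-0.0244],"roll": 0},
  {"jaw": 0.75,"offset": [0,0.02,-0.0244],"roll": 0},
], grip_force=7)

```text
time_s: 11.4
tcp_pos: [0.563, -0.0123, 0.2176]
tool_rot: [-90.0, 0.0, 6.3]
contact_force: [0.4, 0.3, 0.2]
gripper_width: 0.0706
```

Request:
carry_out([
  {"jaw": 0.75,"offset": [0,0,0],"roll": 0},
  {"jaw": 0.75,"offset": [0,0,0],"roll": 0},
  {"jaw": 0.75,"offset": [0,0,0.01],"roll": 0},
  {"jaw": 0.75,"offset": [0,0.008,0.02],"roll": 0},
  {"jaw": 0.75,"offset": [0,0.0165,0.0247],"roll": 0},
  {"jaw": 0.75,"offset": [0,0.0165,0.0247],"roll": 0},
])

```text
time_s: 12.15
tcp_pos: [0.5596, 0.0125, 0.2]
tool_rot: [-90.0, 0.1, 6.4]
contact_force: [-0.3, 0.2, -1.0]
gripper_width: 0.0707
```

```bash
python3 -c "
from h import *
np.set_printoptions(precision=1,suppress=True)
F=np.array([.554,.071,.04]);e=np.array([-.110,.994,0]);y=np.array([-.994,-.110,0]);q=.7071;n=q*(e+[0,0,1]);x=q*(e-[0,0,1])
for c in('side','scene'):
    g=snap(c,'r_'+c); im=g['frame'].copy()
    for L in (0,185):
        for yy in(-22,22): 
            p=proj(g,F+x*-L/1e3+y*yy/1e3+n*.016);print(c,L,yy,p);cv2.circle(im,tuple(int(round(v)) for v in p),1,(0,255,0),-1)
    cv2.imwrite('pics/r_%s_o.png'%c,im)
a=cv2.imread('pics/r_side_o.png')[100:330,210:390];b=cv2.imread('pics/r_scene_o.png')[120:350,240:440]
cv2.imwrite('pics/c5.png',np.hstack([cv2.resize(a,None,fx=2,fy=2),cv2.resize(b,None,fx=2,fy=2)]))"
```

```text
side 0 -22 [315.9 234. ]
side 0 22 [295.  238.2]
side 185 -22 [337.7 219.9]
side 185 22 [312.4 224.9]
scene 0 -22 [359.4 237.1]
scene 0 22 [349.8 227. ]
scene 185 -22 [312.3 215.3]
scene 185 22 [302.7 204.5]
```

View pics/c5.png

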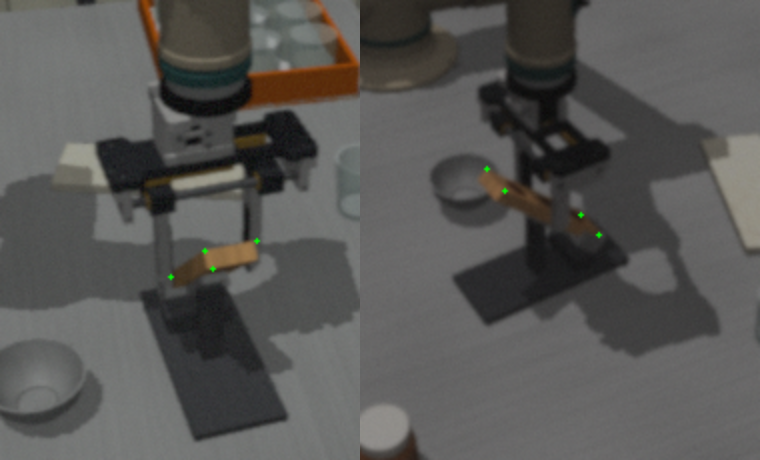

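Request:
carry_out([
  {"jaw": 0.3,"offset": [0,0,0],"roll": 0},
  {"jaw": 0.3,"offset": [0,0,0],"roll": 0},
  {"jaw": 0.3,"offset": [0,0,0],"roll": 0},
  {"jaw": 0.3,"offset": [0,0,0],"roll": 0},
  {"jaw": 0.3,"offset": [0,0,0],"roll": 0},
  {"jaw": 0.3,"offset": [0,-0.03,0],"roll": 0},
  {"jaw": 0.3,"offset": [0,-0.07,0],"roll": 0},
  {"jaw": 0.3,"offset": [0,-0.1,0],"roll": 0},
], grip_force=25)

```text
time_s: 13.25
tcp_pos: [0.5604, 0.0119, 0.3024]
tool_rot: [-90.0, -0.0, 6.3]
contact_force: [0.4, 0.6, -1.7]
gripper_width: 0.0437
```

```bash
cat > board.py <<'E'
from h import *
np.set_printoptions(precision=4,suppress=True)
def warm(g):
    f=cv2.GaussianBlur(g['frame'],(3,3),0).astype(float); return f[...,2]/(f[...,0]+5)
def board(g,c,yaw,half=(.115,.045),z=.015,skip=()):
    w=warm(g); th=np.radians(yaw);R2=np.array([[np.cos(th),-np.sin(th)],[np.sin(th),np.cos(th)]])
    out=[]
    for ax,sg in((0,1),(0,-1),(1,1),(1,-1)):
        P=[]
        for k in np.linspace(-.85,.85,41):
            o=np.arange(-.012,.0121,.0005); v=[]
            for d in o:
                q=np.zeros(2); q[ax]=sg*(half[ax]+d); q[1-ax]=k*half[1-ax]
                u=proj(g,np.r_[np.array(c)+R2@q,z]); v.append(cv2.getRectSubPix(w.astype('float32'),(1,1),tuple(map(float,u)))[0,0])
            v=np.convolve(v,[1]*6,'valid')/6; gr=-(v[6:]-v[:-6]); i=gr.argmax()
            if gr[i]>.03: P.append((k*half[1-ax],o[i+6]-.00025*1))
        P=np.array(P)
        if len(P)<8: print(ax,sg,'few');continue
        med=np.median(P[:,1]);P=P[abs(P[:,1]-med)<.003]; f=np.polyfit(P[:,0],P[:,1],1)
        print('axis',ax,sg,'n',len(P),'off mm',f[1]*1e3,'tilt deg',np.degrees(np.arctan(f[0]*-sg if ax==0 else f[0]*sg)))
if __name__=='__main__':
    for n in('w1','side0'): print(n);board(load(n),(.5465,.3365),-16.6)
E
python3 board.py
```

```text
w1
axis 0 1 n 28 off mm 0.18700404645542074 tilt deg -0.14484120347531912
axis 0 -1 n 41 off mm -1.1890243902438924 tilt deg -0.11482366257164656
axis 1 1 n 34 off mm 0.8511904761904876 tilt deg -0.2868680398556065
axis 1 -1 n 41 off mm 0.7134146341463526 tilt deg 0.10007361954916336
side0
axis 0 1 n 41 off mm -1.3231707317073071 tilt deg 0.8271959266317999
axis 0 -1 n 39 off mm 2.693237484079567 tilt deg 0.20655684915935257
1 1 few
1 -1 few
```

Request:
carry_out([
  {"jaw": 0.3,"offset": [0.003,0,0.041],"roll": -0.146},
  {"jaw": 0.3,"offset": [0.0055,0,0.081],"roll": -0.293},
  {"jaw": 0.3,"offset": [0.008,0,0.122],"roll": -0.439},
  {"jaw": 0.3,"offset": [0.011,0,0.162],"roll": -0.586},
  {"jaw": 0.3,"offset": [0.0137,0,0.203],"roll": -0.732},
  {"jaw": 0.3,"offset": [0.0164,0,0.243],"roll": -0.878},
  {"jaw": 0.3,"offset": [0.019,0,0.284],"roll": -1.025},
  {"jaw": 0.3,"offset": [0.0219,0,0.3242],"roll": -1.171},
], grip_force=25)

```text
time_s: 14.25
tcp_pos: [0.5461, 0.3378, 0.3006]
tool_rot: [-90.0, 0.0, 73.7]
contact_force: [0.5, -0.0, -1.4]
gripper_width: 0.0436
```

Request:
carry_out([
  {"jaw": 0.3,"offset": [0,0,0.0327],"roll": 0},
  {"jaw": 0.3,"offset": [0,0.04,0.0327],"roll": 0},
  {"jaw": 0.3,"offset": [0,0.08,0.0327],"roll": 0},
  {"jaw": 0.3,"offset": [0,0.11,0.0327],"roll": 0},
  {"jaw": 0.3,"offset": [0,0.122,0.0327],"roll": 0},
  {"jaw": 0.3,"offset": [0,0.122,0.0327],"roll": 0},
  {"jaw": 0.3,"offset": [0,0.122,0.0327],"roll": 0},
], grip_force=15)

```text
time_s: 15.12
tcp_pos: [0.516, 0.3462, 0.1805]
tool_rot: [-90.1, -0.1, 73.4]
contact_force: [-0.2, -0.7, -2.2]
gripper_width: 0.0438
```

```bash
python3 -c "
from h import *
s=ctrl.observe();print(s['tcp_pos'],s['tool_rot'],s['gripper_width'],s['contact_force'])
g=snap('scene','p1');h=snap('side','p1b')
cv2.imwrite('pics/c6.png',np.hstack([cv2.resize(h['frame'][60:240,190:390],None,fx=2,fy=2),cv2.resize(g['frame'][100:280,360:520],None,fx=2,fy=2)]))"
```

```text
[0.51600765 0.346238   0.18050937] [-90.10365049  -0.10712848  73.39129404] 0.043757664527210936 [-0.23088913 -0.73080376 -2.18222465]
```

View pics/c6.png

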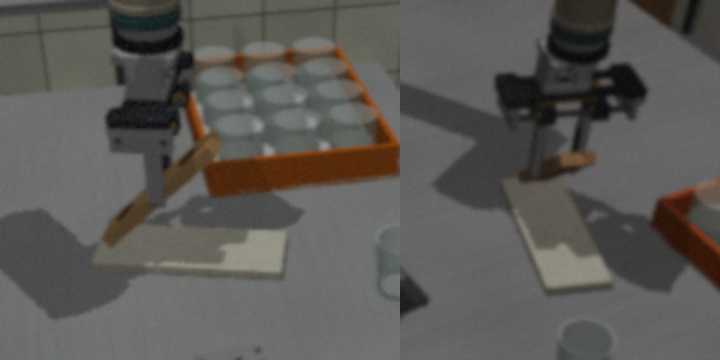

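Request:
carry_out([
  {"jaw": 0.3,"offset": [0,0.0065,0],"roll": 0},
  {"jaw": 0.3,"offset": [0,0.012,-0.0055],"roll": 0},
  {"jaw": 0.3,"offset": [0,0.018,-0.0114],"roll": 0},
  {"jaw": 0.3,"offset": [0,0.031,-0.0207],"roll": 0},
  {"jaw": 0.3,"offset": [0,0.046,-0.0275],"roll": 0},
  {"jaw": 0.3,"offset": [0,0.057,-0.0307],"roll": 0},
  {"jaw": 0.3,"offset": [0,0.065,-0.0325],"roll": 0},
  {"jaw": 0.3,"offset": [0,0.065,-0.0325],"roll": 0},
], grip_force=6)

```text
time_s: 16.23
tcp_pos: [0.5461, 0.3364, 0.1134]
tool_rot: [-89.9, 0.1, 73.4]
contact_force: [0.3, -0.7, -1.8]
gripper_width: 0.0438
```

Request:
carry_out([
  {"jaw": 0.3,"offset": [0,0,0],"roll": 0},
  {"jaw": 0.6,"offset": [0,0,0],"roll": 0},
  {"jaw": 0.75,"offset": [0,0,0],"roll": 0},
  {"jaw": 0.75,"offset": [0,0,0],"roll": 0},
  {"jaw": 0.75,"offset": [0,-0.03,0],"roll": 0},
  {"jaw": 0.75,"offset": [0,-0.08,0],"roll": 0},
  {"jaw": 0.75,"offset": [0,-0.13,0],"roll": 0},
], grip_force=6)

```text
time_s: 17.1
tcp_pos: [0.5461, 0.3365, 0.2454]
tool_rot: [-90.0, 0.0, 73.4]
contact_force: [1.2, -0.0, 0.6]
gripper_width: 0.0701
```

Request:
carry_out([
  {"jaw": 1,"offset": [0.01,-0.02,-0.06],"roll": 0},
  {"jaw": 1,"offset": [0.01,-0.05,-0.11],"roll": 0},
  {"jaw": 1,"offset": [0.01,-0.06,-0.12],"roll": 0},
  {"jaw": 1,"offset": [0.01,-0.06,-0.12],"roll": 0},
])

```text
time_s: 17.6
tcp_pos: [0.6653, 0.3114, 0.3047]
tool_rot: [-90.1, -0.1, 73.3]
contact_force: [0.3, 0.0, -0.0]
gripper_width: 0.0942
```

```bash
python3 -c "
from h import *
s=ctrl.observe();print(s['tcp_pos'])
g=snap('wrist','p2');cv2.imwrite('pics/c7.png',g['frame'][:400])"
```

```text
[0.66526829 0.31135888 0.304709  ]
```

View pics/c7.png

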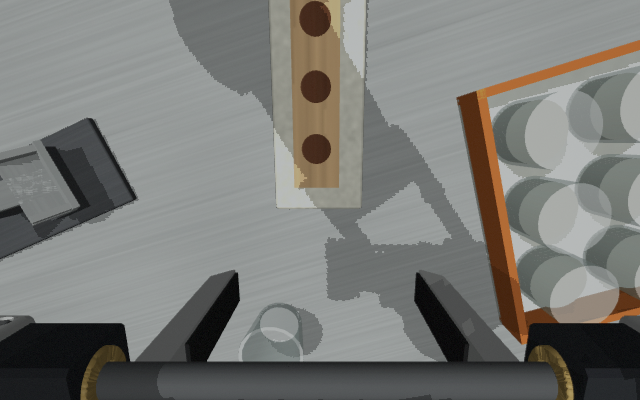

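Request:
carry_out([
  {"jaw": 1,"offset": [-0.04,0,0.03],"roll": 0},
  {"jaw": 1,"offset": [-0.083,0,0.064],"roll": 0},
  {"jaw": 1,"offset": [-0.083,0,0.064],"roll": 0},
  {"jaw": 1,"offset": [-0.083,0,0.064],"roll": 0},
])

```text
time_s: 18.15
tcp_pos: [0.5788, 0.2512, 0.3045]
tool_rot: [-90.0, -0.1, 73.4]
contact_force: [-0.3, 0.7, -0.1]
gripper_width: 0.0942
```

```bash
cat > meas.py <<'E'
from board import *
def wood(g,z,c=(.5465,.3365),rad=.16,lo=(6,60,40)):
    m=cv2.inRange(cv2.cvtColor(g['frame'],cv2.COLOR_BGR2HSV),lo,(24,255,255))
    u=proj(g,np.r_[c,z]); r=np.linalg.norm(proj(g,np.r_[c[0]+rad,c[1],z])-u)
    k=np.zeros_like(m); cv2.circle(k,tuple(int(v) for v in u),int(r),255,-1); m&=k
    m=cv2.morphologyEx(m,cv2.MORPH_CLOSE,np.ones((7,7))); m=cv2.morphologyEx(m,cv2.MORPH_OPEN,np.ones((5,5)))
    c=max(cv2.findContours(m,0,2)[0],key=cv2.contourArea)[:,0].astype(float)
    P=np.array([onz(g,p,z)[:2] for p in c])*1e3
    (cc,sz,an)=cv2.minAreaRect(P.astype('float32')); 
    if sz[0]<sz[1]: sz=sz[::-1]; an-=90
    an=(an+90)%180-90
    print('wood c',np.round(cc,1),'size',np.round(sz,1),'yaw',round(an,2)); return cc,sz,an
if __name__=='__main__':
    import sys
    n,z=sys.argv[1],float(sys.argv[2])
    g=snap('wrist',n); print(ctrl.observe()['tcp_pos']); board(g,(.5465,.3365),-16.6); wood(g,z)
E
python3 meas.py p3 0.031
```

```text
[0.5795 0.2514 0.3044]
axis 0 1 n 38 off mm 0.4722814638938174 tilt deg 0.03548717683874812
axis 0 -1 n 41 off mm -1.3719512195121855 tilt deg -0.21398884448284972
axis 1 1 n 40 off mm 0.9500000000000121 tilt deg -0.1072217190989175
axis 1 -1 n 41 off mm -0.7378048780487704 tilt deg 0.015317405958482546
wood c [545.5 335.4] size [184.6  45.8] yaw -16.56
```

Request:
carry_out([
  {"jaw": 1,"offset": [-0.039,0,-0.001],"roll": 0.163},
  {"jaw": 1,"offset": [-0.078,0,-0.002],"roll": 0.325},
  {"jaw": 1,"offset": [-0.116,0,-0.003],"roll": 0.488},
  {"jaw": 1,"offset": [-0.155,0,-0.004],"roll": 0.65},
  {"jaw": 1,"offset": [-0.194,0,-0.006],"roll": 0.813},
  {"jaw": 1,"offset": [-0.233,0,-0.007],"roll": 0.975},
  {"jaw": 1,"offset": [-0.271,0,-0.008],"roll": 1.138},
  {"jaw": 1,"offset": [-0.31,0,-0.009],"roll": 1.3},
])

```text
time_s: 19.2
tcp_pos: [0.5005, -0.0501, 0.3043]
tool_rot: [-90.0, -0.1, -1.3]
contact_force: [1.5, 0.1, 0.1]
gripper_width: 0.0941
```

Request:
carry_out([
  {"jaw": 1,"offset": [-0.009,0,-0.038],"roll": 0.163},
  {"jaw": 1,"offset": [-0.0185,0,-0.075],"roll": 0.325},
  {"jaw": 1,"offset": [-0.028,0,-0.113],"roll": 0.488},
  {"jaw": 1,"offset": [-0.037,0,-0.151],"roll": 0.65},
  {"jaw": 1,"offset": [-0.046,0,-0.188],"roll": 0.813},
  {"jaw": 1,"offset": [-0.0555,0,-0.226],"roll": 0.975},
  {"jaw": 1,"offset": [-0.065,0,-0.264],"roll": 1.138},
  {"jaw": 1,"offset": [-0.074,0,-0.3015],"roll": 1.3},
])

```text
time_s: 20.2
tcp_pos: [0.4205, -0.3512, 0.3041]
tool_rot: [-89.9, -0.0, -75.9]
contact_force: [0.7, 0.3, 0.9]
gripper_width: 0.0942
```

Request:
carry_out([
  {"jaw": 1,"offset": [0,0,0],"roll": 0},
  {"jaw": 1,"offset": [0,0,0],"roll": 0},
])

```text
time_s: 20.45
tcp_pos: [0.4203, -0.3491, 0.3038]
tool_rot: [-90.0, 0.1, -75.5]
contact_force: [-0.2, 0.0, -0.3]
gripper_width: 0.0939
```

```bash
cat > top.py <<'E'
from meas import *
import sys
g=snap('wrist',sys.argv[1]); s=ctrl.observe();print(s['tcp_pos'],s['tool_rot'])
# top faces: brighter wood than the vertical faces
hsv=cv2.cvtColor(cv2.GaussianBlur(g['frame'],(3,3),0),cv2.COLOR_BGR2HSV)
m=cv2.inRange(hsv,(6,60,120),(24,255,255)); m=cv2.morphologyEx(m,cv2.MORPH_OPEN,np.ones((3,3)))
for c in cv2.findContours(m,0,2)[0]:
    if cv2.contourArea(c)<250: continue
    b=cv2.boxPoints(cv2.minAreaRect(c)); 
    for z in map(float,sys.argv[2:]):
        P=np.array([onz(g,p.astype(float),z) for p in b])*1e3
        print(b.round().astype(int).tolist(),z,'c',P.mean(0)[:2].round(1),'sides',np.linalg.norm(P[1]-P[0]).round(1),np.linalg.norm(P[2]-P[1]).round(1))
E
python3 top.py w6 .173 .133 .153
```

```text
[ 0.4202 -0.3485  0.3039] [-89.9786   0.049  -75.474 ]
[[313, 166], [313, 143], [376, 143], [376, 166]] 0.173 c [ 489.6 -342.9] sides 13.0 36.1
[[313, 166], [313, 143], [376, 143], [376, 166]] 0.133 c [ 488.8 -345.1] sides 15.4 42.9
[[313, 166], [313, 143], [376, 143], [376, 166]] 0.153 c [ 489.2 -344. ] sides 14.2 39.5
[[310, 59], [389, 59], [389, 90], [310, 90]] 0.173 c [ 531.4 -334.4] sides 42.8 15.7
[[310, 59], [389, 59], [389, 90], [310, 90]] 0.133 c [ 538.4 -335. ] sides 50.8 18.6
[[310, 59], [389, 59], [389, 90], [310, 90]] 0.153 c [ 534.9 -334.7] sides 46.8 17.2
[[311, 0], [386, 0], [386, 13], [311, 13]] 0.173 c [ 563.1 -325.1] sides 39.1 6.0
[[311, 0], [386, 0], [386, 13], [311, 13]] 0.133 c [ 576. -324.] sides 46.4 7.2
[[311, 0], [386, 0], [386, 13], [311, 13]] 0.153 c [ 569.5 -324.5] sides 42.8 6.6
```

Request:
carry_out([
  {"jaw": 1,"offset": [0.0065,0,0.055],"roll": 0},
  {"jaw": 1,"offset": [0.0139,0,0.1118],"roll": 0},
  {"jaw": 1,"offset": [0.0139,0.01,0.1118],"roll": 0},
  {"jaw": 1,"offset": [0.0139,0.05,0.1118],"roll": 0},
  {"jaw": 1,"offset": [0.0139,0.09,0.1118],"roll": 0},
  {"jaw": 1,"offset": [0.0139,0.108,0.1118],"roll": 0},
  {"jaw": 0.3,"offset": [0.0139,0.108,0.1118],"roll": 0},
  {"jaw": 0.3,"offset": [0.0139,0.108,0.1118],"roll": 0},
], grip_force=15)

```text
time_s: 21.5
tcp_pos: [0.5314, -0.3346, 0.1972]
tool_rot: [-89.9, -0.1, -75.5]
contact_force: [0.6, 0.2, 0.2]
gripper_width: 0.0772
```

Request:
carry_out([
  {"jaw": 0.3,"offset": [0,0,0],"roll": 0},
  {"jaw": 0.3,"offset": [0,0,0],"roll": 0},
  {"jaw": 0.3,"offset": [0,0,0],"roll": 0},
  {"jaw": 0.3,"offset": [0,0,0],"roll": 0},
  {"jaw": 0.3,"offset": [0,0,0],"roll": 0},
  {"jaw": 0.3,"offset": [0,0,0],"roll": 0},
], grip_force=15)

```text
time_s: 22.25
tcp_pos: [0.5313, -0.3347, 0.1964]
tool_rot: [-90.0, -0.0, -75.6]
contact_force: [-0.1, 0.7, 3.0]
gripper_width: 0.0438
```

Request:
carry_out([
  {"jaw": 0.3,"offset": [0,-0.03,0],"roll": 0},
  {"jaw": 0.3,"offset": [0,-0.07,0],"roll": 0},
  {"jaw": 0.3,"offset": [0,-0.11,0],"roll": 0},
  {"jaw": 0.3,"offset": [0,-0.14,0],"roll": 0},
  {"jaw": 0.3,"offset": [0,-0.15,0],"roll": 0},
  {"jaw": 0.3,"offset": [0,-0.15,0],"roll": 0},
], grip_force=15)

```text
time_s: 23.0
tcp_pos: [0.5311, -0.3347, 0.3457]
tool_rot: [-90.0, 0.0, -75.6]
contact_force: [-0.5, -0.2, -0.0]
gripper_width: 0.044
```

Request:
carry_out([
  {"jaw": 0.3,"offset": [-0.048,0,0.015],"roll": -0.178},
  {"jaw": 0.3,"offset": [-0.097,0,0.031],"roll": -0.357},
  {"jaw": 0.3,"offset": [-0.145,0,0.046],"roll": -0.535},
  {"jaw": 0.3,"offset": [-0.194,0,0.061],"roll": -0.714},
  {"jaw": 0.3,"offset": [-0.242,0,0.077],"roll": -0.892},
  {"jaw": 0.3,"offset": [-0.29,0,0.092],"roll": -1.07},
  {"jaw": 0.3,"offset": [-0.339,0,0.107],"roll": -1.25},
  {"jaw": 0.3,"offset": [-0.387,0,0.1227],"roll": -1.428},
], grip_force=15)

```text
time_s: 24.0
tcp_pos: [0.5528, 0.0723, 0.344]
tool_rot: [-90.0, 0.2, 6.6]
contact_force: [0.3, -0.9, -1.5]
gripper_width: 0.0438
```

Request:
carry_out([
  {"jaw": 0.3,"offset": [0,0,0],"roll": 0},
  {"jaw": 0.3,"offset": [0,0,0],"roll": 0},
  {"jaw": 0.3,"offset": [0,0.035,0],"roll": 0},
  {"jaw": 0.3,"offset": [0,0.07,0],"roll": 0},
  {"jaw": 0.3,"offset": [0,0.09,0],"roll": 0},
  {"jaw": 0.3,"offset": [0,0.104,0],"roll": 0},
  {"jaw": 0.3,"offset": [0,0.104,0],"roll": 0},
], grip_force=12)

```text
time_s: 24.88
tcp_pos: [0.5533, 0.0697, 0.2413]
tool_rot: [-90.0, 0.1, 6.1]
contact_force: [-0.9, 0.2, -0.3]
gripper_width: 0.0438
```

```bash
python3 - <<'E'
from h import *
s=ctrl.observe();print(s['tcp_pos'],s['tool_rot'],s['contact_force'],s['gripper_width'])
g=snap('side','s4');m=cv2.inRange(cv2.cvtColor(g['frame'],cv2.COLOR_BGR2HSV),(5,90,50),(20,255,255))
for a in([.554,.071,.05],[.554,.071,.16]): print(proj(g,a).round())
for c in cv2.findContours(m[100:340],0,2,offset=(0,100))[0]:
    if cv2.contourArea(c)>150: print(cv2.boundingRect(c),cv2.contourArea(c))
E
```

```text
[0.55333707 0.06970979 0.24125446] [-89.99445355   0.11026219   6.14483711] [-0.86075371  0.2218272  -0.33397187] 0.043766974920581916
[307. 240.]
[306. 194.]
(246, 171, 40, 16) 495.5
(293, 165, 25, 78) 1585.0
(354, 100, 36, 52) 685.0
```

Request:
carry_out([
  {"jaw": 0.3,"offset": [0,0.001,-0.009],"roll": 0},
  {"jaw": 0.3,"offset": [0,0.003,-0.018],"roll": 0},
  {"jaw": 0.3,"offset": [0,0.0055,-0.027],"roll": 0},
  {"jaw": 0.3,"offset": [0,0.009,-0.0355],"roll": 0},
  {"jaw": 0.3,"offset": [0,0.0185,-0.0512],"roll": 0},
  {"jaw": 0.3,"offset": [0,0.03,-0.0657],"roll": 0},
  {"jaw": 0.3,"offset": [0,0.0375,-0.0721],"roll": 0},
  {"jaw": 0.3,"offset": [0,0.0375,-0.0721],"roll": 0},
], grip_force=7)

```text
time_s: 25.92
tcp_pos: [0.5617, -0.0031, 0.2039]
tool_rot: [-90.1, 0.0, 6.2]
contact_force: [-0.5, -4.0, 3.3]
gripper_width: 0.0439
```

Request:
carry_out([
  {"jaw": 0.6,"offset": [0,0,0],"roll": 0},
  {"jaw": 0.75,"offset": [0,0,0],"roll": 0},
  {"jaw": 0.75,"offset": [0,0,0],"roll": 0},
  {"jaw": 0.75,"offset": [0,0,0],"roll": 0},
  {"jaw": 0.75,"offset": [0,0,0],"roll": 0},
  {"jaw": 0.75,"offset": [0,0,0.01],"roll": 0},
  {"jaw": 0.75,"offset": [0,0.01,0.0195],"roll": 0},
  {"jaw": 0.75,"offset": [0,0.01,0.0195],"roll": 0},
])

```text
time_s: 26.92
tcp_pos: [0.5584, 0.0194, 0.1935]
tool_rot: [-90.0, 0.1, 6.3]
contact_force: [1.0, -1.2, 0.8]
gripper_width: 0.0706
```

```bash
cat > lie.py <<'E'
from h import *
import sys
np.set_printoptions(precision=1,suppress=True)
L=float(sys.argv[1]);F=np.array([.554,.071,.04]);e=np.array([-.110,.994,0]);y=np.array([-.994,-.110,0]);q=.7071;n=q*(e+[0,0,1]);x=q*(e-[0,0,1])
s=ctrl.observe();print(s['tcp_pos']*1e3,s['gripper_width'])
for c,b in(('side',(270,190,350,260)),('scene',(290,180,375,260))):
    g=snap(c,'l%s_%d'%(c,L));m=cv2.inRange(cv2.cvtColor(g['frame'],cv2.COLOR_BGR2HSV),(5,80,50),(22,255,255))
    k=np.zeros_like(m);k[b[1]:b[3],b[0]:b[2]]=m[b[1]:b[3],b[0]:b[2]]
    p=np.array([proj(g,F+x*a+y*w+n*h) for a in(0,-L/1e3) for w in(-.022,.022) for h in(0,.016)])
    w=np.argwhere(k)[:,::-1]
    print(c,'expect bbox',p.min(0),p.max(0),'seen',w.min(0),w.max(0))
E
python3 lie.py 165
```

```text
[558.4  19.4 193.5] 0.0705987792729585
side expect bbox [295.  221.7] [337. 246.] seen [281 190] [338 243]
scene expect bbox [304.3 207.2] [359.4 242. ] seen [305 188] [358 237]
```

Request:
carry_out([
  {"jaw": 0.3,"offset": [0,0,0],"roll": 0},
  {"jaw": 0.3,"offset": [0,0,0],"roll": 0},
  {"jaw": 0.3,"offset": [0,0,0],"roll": 0},
  {"jaw": 0.3,"offset": [0,0,0],"roll": 0},
  {"jaw": 0.3,"offset": [0,0,0],"roll": 0},
  {"jaw": 0.3,"offset": [0,-0.03,0],"roll": 0},
  {"jaw": 0.3,"offset": [0,-0.07,0],"roll": 0},
  {"jaw": 0.3,"offset": [0,-0.1,0],"roll": 0},
], grip_force=25)

```text
time_s: 28.02
tcp_pos: [0.5595, 0.0184, 0.2961]
tool_rot: [-90.0, -0.1, 6.2]
contact_force: [0.1, 0.4, -0.3]
gripper_width: 0.0441
```

Request:
carry_out([
  {"jaw": 0.3,"offset": [0.003,0,0.04],"roll": -0.146},
  {"jaw": 0.3,"offset": [0.0055,0,0.08],"roll": -0.293},
  {"jaw": 0.3,"offset": [0.008,0,0.12],"roll": -0.439},
  {"jaw": 0.3,"offset": [0.011,0,0.159],"roll": -0.586},
  {"jaw": 0.3,"offset": [0.014,0,0.199],"roll": -0.732},
  {"jaw": 0.3,"offset": [0.017,0,0.239],"roll": -0.878},
  {"jaw": 0.3,"offset": [0.02,0,0.279],"roll": -1.025},
  {"jaw": 0.3,"offset": [0.0223,0,0.3178],"roll": -1.171},
], grip_force=25)

```text
time_s: 29.02
tcp_pos: [0.5466, 0.3381, 0.2943]
tool_rot: [-90.0, 0.0, 73.6]
contact_force: [0.7, 0.3, -0.3]
gripper_width: 0.0437
```

Request:
carry_out([
  {"jaw": 0.3,"offset": [0,0,0.0298],"roll": 0},
  {"jaw": 0.3,"offset": [0,0.04,0.0298],"roll": 0},
  {"jaw": 0.3,"offset": [0,0.08,0.0298],"roll": 0},
  {"jaw": 0.3,"offset": [0,0.1,0.0298],"roll": 0},
  {"jaw": 0.3,"offset": [0,0.103,0.0298],"roll": 0},
  {"jaw": 0.3,"offset": [0,0.103,0.0298],"roll": 0},
], grip_force=15)

```text
time_s: 29.78
tcp_pos: [0.5188, 0.3455, 0.1922]
tool_rot: [-90.0, -0.0, 73.3]
contact_force: [0.6, -0.1, -0.4]
gripper_width: 0.0436
```

```bash
python3 - <<'E'
from h import *
s=ctrl.observe();print(s['tcp_pos'],s['tool_rot'],s['contact_force'],s['gripper_width'])
g=snap('side','p4');m=cv2.inRange(cv2.cvtColor(g['frame'],cv2.COLOR_BGR2HSV),(8,80,50),(20,255,255))
bx=np.array([.958,-.286,0]);c=np.array([.547,.337,.101])-bx*.0298
for sgn in(1,-1): print('end',proj(g,c+sgn*.0825*(.707*bx+[0,0,.707])).round())
print('m1 ends',[proj(g,[.5455+sg*.0925*.958,.3356-sg*.0925*.286,.023]).round() for sg in(1,-1)])
for q in cv2.findContours(m[100:230],0,2,offset=(0,100))[0]:
    if cv2.contourArea(q)>60: print(cv2.minAreaRect(q),cv2.boundingRect(q))
E
```

```text
[0.51875265 0.34546066 0.19215215] [-9.00300435e+01 -3.64110499e-02  7.33374484e+01] [ 0.55480371 -0.07797331 -0.38873794] 0.04355623887762329
end [295. 130.]
end [249. 172.]
m1 ends [array([323., 183.]), array([248., 179.])]
((283.8733215332031, 170.16064453125), (77.29337310791016, 34.29447555541992), 2.726311206817627) (245, 152, 78, 37)
((329.9855041503906, 129.26052856445312), (52.27429962158203, 117.29122924804688), 85.060791015625) (273, 100, 117, 59)
```

Request:
carry_out([
  {"jaw": 0.3,"offset": [0,0.007,0],"roll": 0},
  {"jaw": 0.3,"offset": [0,0.012,-0.0054],"roll": 0},
  {"jaw": 0.3,"offset": [0,0.017,-0.0103],"roll": 0},
  {"jaw": 0.3,"offset": [0,0.029,-0.0187],"roll": 0},
  {"jaw": 0.3,"offset": [0,0.042,-0.0249],"roll": 0},
  {"jaw": 0.3,"offset": [0,0.052,-0.0279],"roll": 0},
  {"jaw": 0.3,"offset": [0,0.062,-0.0298],"roll": 0},
  {"jaw": 0.3,"offset": [0,0.062,-0.0298],"roll": 0},
], grip_force=6)

```text
time_s: 30.82
tcp_pos: [0.5464, 0.3365, 0.1284]
tool_rot: [-89.9, 0.1, 73.3]
contact_force: [-0.2, -0.3, -0.2]
gripper_width: 0.0442
```

Request:
carry_out([
  {"jaw": 0.3,"offset": [0,0,0],"roll": 0},
  {"jaw": 0.6,"offset": [0,0,0],"roll": 0},
  {"jaw": 0.75,"offset": [0,0,0],"roll": 0},
  {"jaw": 0.75,"offset": [0,0,0],"roll": 0},
  {"jaw": 0.75,"offset": [0,-0.03,0],"roll": 0},
  {"jaw": 0.75,"offset": [0,-0.08,0],"roll": 0},
  {"jaw": 0.75,"offset": [0,-0.13,0],"roll": 0},
], grip_force=6)

```text
time_s: 31.7
tcp_pos: [0.5467, 0.3366, 0.2609]
tool_rot: [-90.0, 0.0, 73.3]
contact_force: [0.2, 1.0, -0.2]
gripper_width: 0.0703
```

Request:
carry_out([
  {"jaw": 1,"offset": [-0.03,-0.02,-0.02],"roll": 0},
  {"jaw": 1,"offset": [-0.06,-0.05,-0.04],"roll": 0},
  {"jaw": 1,"offset": [-0.073,-0.057,-0.056],"roll": 0},
  {"jaw": 1,"offset": [-0.073,-0.057,-0.056],"roll": 0},
  {"jaw": 1,"offset": [-0.073,-0.057,-0.056],"roll": 0},
])

```text
time_s: 32.33
tcp_pos: [0.579, 0.2514, 0.315]
tool_rot: [-89.8, 0.0, 73.4]
contact_force: [-0.3, 0.2, -0.4]
gripper_width: 0.0941
```

```bash
python3 meas.py p5 0.047; python3 -c "
from h import *
f=load('p5')['frame'];cv2.imwrite('pics/c8.png',f[:400])"
```

```text
[0.5789 0.2516 0.315 ]
axis 0 1 n 39 off mm 0.6660331145292556 tilt deg 0.2654779999065422
axis 0 -1 n 33 off mm -1.363639240506319 tilt deg -0.14126009514388482
axis 1 1 n 39 off mm 0.9735324798482806 tilt deg -0.1418253839392578
axis 1 -1 n 41 off mm -0.7865853658536484 tilt deg 0.04493104933833737
wood c [544.7 334.6] size [176.5  48.3] yaw -16.56
```

View pics/c8.png

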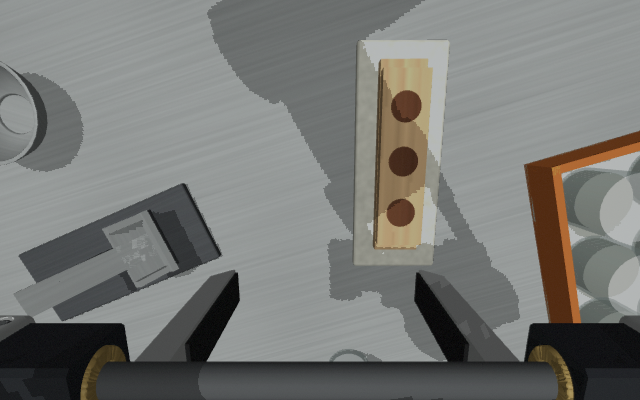

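Request:
carry_out([
  {"jaw": 1,"offset": [-0.0375,0,-0.0035],"roll": 0.163},
  {"jaw": 1,"offset": [-0.075,0,-0.007],"roll": 0.325},
  {"jaw": 1,"offset": [-0.1125,0,-0.01],"roll": 0.488},
  {"jaw": 1,"offset": [-0.15,0,-0.014],"roll": 0.65},
  {"jaw": 1,"offset": [-0.1875,0,-0.017],"roll": 0.813},
  {"jaw": 1,"offset": [-0.225,0,-0.021],"roll": 0.975},
  {"jaw": 1,"offset": [-0.2625,0,-0.024],"roll": 1.138},
  {"jaw": 1,"offset": [-0.3,0,-0.0276],"roll": 1.3},
])

```text
time_s: 33.38
tcp_pos: [0.5195, -0.0445, 0.3157]
tool_rot: [-89.9, 0.1, -1.4]
contact_force: [0.5, -0.1, -0.0]
gripper_width: 0.0943
```

Request:
carry_out([
  {"jaw": 1,"offset": [-0.007,0,-0.037],"roll": 0.163},
  {"jaw": 1,"offset": [-0.0135,0,-0.074],"roll": 0.325},
  {"jaw": 1,"offset": [-0.02,0,-0.111],"roll": 0.488},
  {"jaw": 1,"offset": [-0.027,0,-0.1485],"roll": 0.65},
  {"jaw": 1,"offset": [-0.034,0,-0.186],"roll": 0.813},
  {"jaw": 1,"offset": [-0.0405,0,-0.223],"roll": 0.975},
  {"jaw": 1,"offset": [-0.047,0,-0.26],"roll": 1.138},
  {"jaw": 1,"offset": [-0.054,0,-0.297],"roll": 1.3},
])

```text
time_s: 34.38
tcp_pos: [0.4604, -0.3404, 0.3155]
tool_rot: [-90.0, 0.1, -75.9]
contact_force: [0.6, -0.4, -0.6]
gripper_width: 0.0939
```

Request:
carry_out([
  {"jaw": 1,"offset": [0,0,0],"roll": 0},
  {"jaw": 1,"offset": [0,0,0],"roll": 0},
])

```text
time_s: 34.62
tcp_pos: [0.4604, -0.3392, 0.3158]
tool_rot: [-90.0, 0.1, -75.5]
contact_force: [-0.5, 0.9, -0.2]
gripper_width: 0.0939
```

```bash
python3 top.py w7 .153 .133; cat > holes.py <<'E'
from h import *
def holes(g,z,c=(.547,.337)):
    f=cv2.GaussianBlur(g['frame'],(3,3),0);m=cv2.inRange(cv2.cvtColor(f,cv2.COLOR_BGR2HSV),(0,60,10),(25,255,105))
    o=[]
    for q in cv2.findContours(m,0,2)[0]:
        a=cv2.contourArea(q); M=cv2.moments(q)
        if a<120: continue
        (u,v),(w,h),_=cv2.minAreaRect(q); p=onz(g,(M['m10']/a,M['m01']/a),z)
        if np.hypot(*(p[:2]-c))<.1 and min(w,h)/max(w,h)>.7: o.append(p[:2]*1e3)
    o=np.array(o);print(np.round(o,1).tolist()); 
    if len(o)>1:
        o=o[np.argsort(o[:,0])];d=o[-1]-o[0];print('centre',o.mean(0).round(1),'yaw',np.degrees(np.arctan2(d[1],d[0])).round(2))
if __name__=='__main__':
    holes(load('p3'),.031);holes(load('p5'),.047)
E
python3 holes.py
```

```text
[ 0.4605 -0.339   0.316 ] [-90.0109   0.1112 -75.5047]
[[314, 200], [372, 200], [372, 220], [314, 220]] 0.153 c [ 492.6 -343.5] sides 39.7 14.0
[[314, 200], [372, 200], [372, 220], [314, 220]] 0.133 c [ 489.2 -345.3] sides 43.0 15.1
[[313, 62], [382, 62], [382, 89], [313, 89]] 0.153 c [ 576.1 -323.8] sides 43.0 15.7
[[313, 62], [382, 62], [382, 89], [313, 89]] 0.133 c [ 579.6 -324. ] sides 46.5 17.0
[[598.6, 320.6], [545.8, 336.5], [492.6, 351.9]]
centre [545.6 336.3] yaw -16.45
[[593.3, 322.3], [546.1, 336.5], [498.8, 350.4]]
centre [546.1 336.4] yaw -16.57
```

Request:
carry_out([
  {"jaw": 1,"offset": [0.007,0,0.058],"roll": 0},
  {"jaw": 1,"offset": [0.0141,0,0.1159],"roll": 0},
  {"jaw": 1,"offset": [0.0141,0.02,0.1159],"roll": 0},
  {"jaw": 1,"offset": [0.0141,0.06,0.1159],"roll": 0},
  {"jaw": 1,"offset": [0.0141,0.1,0.1159],"roll": 0},
  {"jaw": 1,"offset": [0.0141,0.125,0.1159],"roll": 0},
  {"jaw": 1,"offset": [0.0141,0.135,0.1159],"roll": 0},
  {"jaw": 0.3,"offset": [0.0141,0.135,0.1159],"roll": 0},
], grip_force=15)

```text
time_s: 35.67
tcp_pos: [0.5762, -0.3244, 0.1816]
tool_rot: [-90.0, 0.0, -75.6]
contact_force: [0.9, -0.4, -0.4]
gripper_width: 0.0871
```

Request:
carry_out([
  {"jaw": 0.3,"offset": [0,0,0],"roll": 0},
  {"jaw": 0.3,"offset": [0,0,0],"roll": 0},
  {"jaw": 0.3,"offset": [0,0,0],"roll": 0},
  {"jaw": 0.3,"offset": [0,0,0],"roll": 0},
  {"jaw": 0.3,"offset": [0,0,0],"roll": 0},
  {"jaw": 0.3,"offset": [0,0,0],"roll": 0},
  {"jaw": 0.3,"offset": [0,0,0],"roll": 0},
], grip_force=15)

```text
time_s: 36.55
tcp_pos: [0.5758, -0.325, 0.1817]
tool_rot: [-90.0, 0.1, -75.6]
contact_force: [-0.6, 2.4, 1.6]
gripper_width: 0.0436
```

Request:
carry_out([
  {"jaw": 0.3,"offset": [0,-0.03,0],"roll": 0},
  {"jaw": 0.3,"offset": [0,-0.07,0],"roll": 0},
  {"jaw": 0.3,"offset": [0,-0.11,0],"roll": 0},
  {"jaw": 0.3,"offset": [0,-0.14,0],"roll": 0},
  {"jaw": 0.3,"offset": [0,-0.15,0],"roll": 0},
  {"jaw": 0.3,"offset": [0,-0.15,0],"roll": 0},
], grip_force=15)

```text
time_s: 37.3
tcp_pos: [0.5759, -0.3255, 0.3313]
tool_rot: [-90.0, -0.0, -75.6]
contact_force: [0.2, -0.1, -0.6]
gripper_width: 0.044
```

Request:
carry_out([
  {"jaw": 0.3,"offset": [-0.048,0,0.01],"roll": -0.178},
  {"jaw": 0.3,"offset": [-0.097,0,0.019],"roll": -0.357},
  {"jaw": 0.3,"offset": [-0.145,0,0.029],"roll": -0.535},
  {"jaw": 0.3,"offset": [-0.194,0,0.039],"roll": -0.714},
  {"jaw": 0.3,"offset": [-0.242,0,0.048],"roll": -0.892},
  {"jaw": 0.3,"offset": [-0.291,0,0.058],"roll": -1.07},
  {"jaw": 0.3,"offset": [-0.339,0,0.068],"roll": -1.25},
  {"jaw": 0.3,"offset": [-0.388,0,0.0775],"roll": -1.428},
], grip_force=15)

```text
time_s: 38.3
tcp_pos: [0.5539, 0.0712, 0.3295]
tool_rot: [-90.0, 0.2, 6.5]
contact_force: [0.3, 0.6, -0.5]
gripper_width: 0.0439
```

Request:
carry_out([
  {"jaw": 0.3,"offset": [0,0,0],"roll": 0},
  {"jaw": 0.3,"offset": [0,0,0],"roll": 0},
  {"jaw": 0.3,"offset": [0,0.035,0],"roll": 0},
  {"jaw": 0.3,"offset": [0,0.07,0],"roll": 0},
  {"jaw": 0.3,"offset": [0,0.09,0],"roll": 0},
  {"jaw": 0.3,"offset": [0,0.105,0],"roll": 0},
  {"jaw": 0.3,"offset": [0,0.105,0],"roll": 0},
], grip_force=12)

```text
time_s: 39.17
tcp_pos: [0.5545, 0.0688, 0.2257]
tool_rot: [-90.0, 0.1, 6.1]
contact_force: [-0.2, -0.7, -0.5]
gripper_width: 0.0439
```

```bash
cat > vert.py <<'E'
from h import *
import sys
L=float(sys.argv[1])
s=ctrl.observe();print(s['tcp_pos'],s['tool_rot'],s['contact_force'],s['gripper_width'])
g=snap('side','s_%d'%L);m=cv2.inRange(cv2.cvtColor(g['frame'],cv2.COLOR_BGR2HSV),(5,90,50),(20,255,255))
for z in (.05,.05+L/1e3): print(proj(g,[.554,.071,z]).round())
for c in cv2.findContours(m[110:340],0,2,offset=(0,110))[0]:
    if cv2.contourArea(c)>150: print(cv2.boundingRect(c),cv2.contourArea(c))
E
python3 vert.py 145
```

```text
[0.55453274 0.06880175 0.22573596] [-89.99898897   0.10372049   6.09519514] [-0.15072157 -0.69983639 -0.48127821] 0.043882867807068696
[307. 240.]
[305. 178.]
(293, 167, 26, 76) 1531.0
(246, 166, 40, 21) 499.0
(353, 110, 37, 42) 649.5
```

Request:
carry_out([
  {"jaw": 0.3,"offset": [0,0.001,-0.008],"roll": 0},
  {"jaw": 0.3,"offset": [0,0.003,-0.0155],"roll": 0},
  {"jaw": 0.3,"offset": [0,0.005,-0.023],"roll": 0},
  {"jaw": 0.3,"offset": [0,0.0085,-0.03],"roll": 0},
  {"jaw": 0.3,"offset": [0,0.0165,-0.0437],"roll": 0},
  {"jaw": 0.3,"offset": [0,0.0265,-0.0561],"roll": 0},
  {"jaw": 0.3,"offset": [0,0.033,-0.0615],"roll": 0},
  {"jaw": 0.3,"offset": [0,0.033,-0.0615],"roll": 0},
], grip_force=7)

```text
time_s: 40.22
tcp_pos: [0.5616, 0.0066, 0.193]
tool_rot: [-90.1, 0.0, 6.2]
contact_force: [1.3, -4.1, 3.5]
gripper_width: 0.0444
```

Request:
carry_out([
  {"jaw": 0.6,"offset": [0,0,0],"roll": 0},
  {"jaw": 0.75,"offset": [0,0,0],"roll": 0},
  {"jaw": 0.75,"offset": [0,0,0],"roll": 0},
  {"jaw": 0.75,"offset": [0,0,0],"roll": 0},
  {"jaw": 0.75,"offset": [0,0,0],"roll": 0},
  {"jaw": 0.75,"offset": [0,0,0.01],"roll": 0},
  {"jaw": 0.75,"offset": [0,0.006,0.0159],"roll": 0},
  {"jaw": 0.75,"offset": [0,0.006,0.0159],"roll": 0},
])

```text
time_s: 41.22
tcp_pos: [0.5591, 0.0252, 0.187]
tool_rot: [-90.0, 0.1, 6.2]
contact_force: [0.3, -0.3, -0.0]
gripper_width: 0.0706
```

```bash
python3 lie.py 145
```

```text
[559.1  25.2 187. ] 0.07061265186335994
side expect bbox [295.  223.4] [334.2 246. ] seen [281 190] [337 243]
scene expect bbox [309.9 209.8] [359.4 242. ] seen [311 190] [358 236]
```

Request:
carry_out([
  {"jaw": 0.3,"offset": [0,0,0],"roll": 0},
  {"jaw": 0.3,"offset": [0,0,0],"roll": 0},
  {"jaw": 0.3,"offset": [0,0,0],"roll": 0},
  {"jaw": 0.3,"offset": [0,0,0],"roll": 0},
  {"jaw": 0.3,"offset": [0,0,0],"roll": 0},
  {"jaw": 0.3,"offset": [0,-0.03,0],"roll": 0},
  {"jaw": 0.3,"offset": [0,-0.07,0],"roll": 0},
  {"jaw": 0.3,"offset": [0,-0.1,0],"roll": 0},
], grip_force=25)

```text
time_s: 42.32
tcp_pos: [0.5598, 0.0245, 0.289]
tool_rot: [-90.0, -0.0, 6.2]
contact_force: [0.6, -0.2, -1.3]
gripper_width: 0.0442
```

Request:
carry_out([
  {"jaw": 0.3,"offset": [0.003,0,0.039],"roll": -0.146},
  {"jaw": 0.3,"offset": [0.0055,0,0.078],"roll": -0.293},
  {"jaw": 0.3,"offset": [0.008,0,0.117],"roll": -0.439},
  {"jaw": 0.3,"offset": [0.011,0,0.155],"roll": -0.586},
  {"jaw": 0.3,"offset": [0.014,0,0.194],"roll": -0.732},
  {"jaw": 0.3,"offset": [0.017,0,0.233],"roll": -0.878},
  {"jaw": 0.3,"offset": [0.02,0,0.272],"roll": -1.025},
  {"jaw": 0.3,"offset": [0.0223,0,0.3107],"roll": -1.171},
], grip_force=25)

```text
time_s: 43.32
tcp_pos: [0.548, 0.337, 0.2872]
tool_rot: [-90.0, 0.0, 73.6]
contact_force: [0.7, 0.1, -1.0]
gripper_width: 0.0439
```

Request:
carry_out([
  {"jaw": 0.3,"offset": [0,0,0.0269],"roll": 0},
  {"jaw": 0.3,"offset": [0,0.04,0.0269],"roll": 0},
  {"jaw": 0.3,"offset": [0,0.07,0.0269],"roll": 0},
  {"jaw": 0.3,"offset": [0,0.085,0.0269],"roll": 0},
  {"jaw": 0.3,"offset": [0,0.087,0.0269],"roll": 0},
  {"jaw": 0.3,"offset": [0,0.087,0.0269],"roll": 0},
], grip_force=15)

```text
time_s: 44.08
tcp_pos: [0.5232, 0.3437, 0.2016]
tool_rot: [-90.1, -0.1, 73.3]
contact_force: [1.3, 0.4, -0.7]
gripper_width: 0.0443
```

Request:
carry_out([
  {"jaw": 0.3,"offset": [0,0.007,0.001],"roll": 0},
  {"jaw": 0.3,"offset": [0,0.0113,-0.0038],"roll": 0},
  {"jaw": 0.3,"offset": [0,0.0159,-0.0082],"roll": 0},
  {"jaw": 0.3,"offset": [0,0.0261,-0.0157],"roll": 0},
  {"jaw": 0.3,"offset": [0,0.0375,-0.0214],"roll": 0},
  {"jaw": 0.3,"offset": [0,0.046,-0.0241],"roll": 0},
  {"jaw": 0.3,"offset": [0,0.0555,-0.0259],"roll": 0},
  {"jaw": 0.3,"offset": [0,0.0555,-0.0259],"roll": 0},
], grip_force=6)

```text
time_s: 45.08
tcp_pos: [0.5471, 0.3357, 0.1446]
tool_rot: [-90.0, 0.1, 73.3]
contact_force: [-0.2, -1.1, -2.0]
gripper_width: 0.044
```

Request:
carry_out([
  {"jaw": 0.3,"offset": [0,0,0],"roll": 0},
  {"jaw": 0.6,"offset": [0,0,0],"roll": 0},
  {"jaw": 0.75,"offset": [0,0,0],"roll": 0},
  {"jaw": 0.75,"offset": [0,0,0],"roll": 0},
  {"jaw": 0.75,"offset": [0,-0.03,0],"roll": 0},
  {"jaw": 0.75,"offset": [0,-0.08,0],"roll": 0},
  {"jaw": 0.75,"offset": [0,-0.13,0],"roll": 0},
], grip_force=6)

```text
time_s: 45.95
tcp_pos: [0.5471, 0.3359, 0.2764]
tool_rot: [-90.0, 0.0, 73.3]
contact_force: [0.8, 0.1, -0.3]
gripper_width: 0.0704
```

Request:
carry_out([
  {"jaw": 1,"offset": [-0.03,-0.02,-0.02],"roll": 0},
  {"jaw": 1,"offset": [-0.06,-0.04,-0.04],"roll": 0},
  {"jaw": 1,"offset": [-0.073,-0.042,-0.056],"roll": 0},
  {"jaw": 1,"offset": [-0.073,-0.042,-0.056],"roll": 0},
  {"jaw": 1,"offset": [-0.073,-0.042,-0.056],"roll": 0},
])

```text
time_s: 46.58
tcp_pos: [0.5794, 0.2507, 0.3158]
tool_rot: [-89.8, 0.0, 73.3]
contact_force: [-0.3, -0.4, 0.2]
gripper_width: 0.0945
```

```bash
python3 meas.py p6 0.063; python3 -c "
from holes import *
holes(load('p6'),.063)"
```

```text
[0.5793 0.2509 0.3159]
axis 0 1 n 40 off mm 0.6620703346568461 tilt deg 0.03432576253924709
axis 0 -1 n 36 off mm -1.194275170076952 tilt deg -0.006295306643403534
axis 1 1 n 34 off mm -9.249999999999995 tilt deg 1.8660441598936457e-15
axis 1 -1 n 41 off mm -0.7743902439024286 tilt deg 0.021444367851432767
wood c [543.5 333.4] size [168.6  49.6] yaw -16.55
[[586.8, 323.2], [545.5, 335.9], [504.1, 348.1]]
centre [545.5 335.7] yaw -16.72
```

Request:
carry_out([
  {"jaw": 1,"offset": [-0.04,0,0.001],"roll": 0.163},
  {"jaw": 1,"offset": [-0.08,0,0.002],"roll": 0.325},
  {"jaw": 1,"offset": [-0.12,0,0.003],"roll": 0.488},
  {"jaw": 1,"offset": [-0.16,0,0.004],"roll": 0.65},
  {"jaw": 1,"offset": [-0.2,0,0.005],"roll": 0.813},
  {"jaw": 1,"offset": [-0.24,0,0.006],"roll": 0.975},
  {"jaw": 1,"offset": [-0.281,0,0.007],"roll": 1.138},
  {"jaw": 1,"offset": [-0.321,0,0.008],"roll": 1.3},
])

```text
time_s: 47.62
tcp_pos: [0.4794, -0.0552, 0.3166]
tool_rot: [-90.0, 0.0, -1.4]
contact_force: [-0.1, -0.2, -0.2]
gripper_width: 0.0943
```

Request:
carry_out([
  {"jaw": 1,"offset": [-0.012,0,-0.038],"roll": 0.163},
  {"jaw": 1,"offset": [-0.0235,0,-0.077],"roll": 0.325},
  {"jaw": 1,"offset": [-0.035,0,-0.115],"roll": 0.488},
  {"jaw": 1,"offset": [-0.047,0,-0.154],"roll": 0.65},
  {"jaw": 1,"offset": [-0.059,0,-0.192],"roll": 0.813},
  {"jaw": 1,"offset": [-0.0705,0,-0.231],"roll": 0.975},
  {"jaw": 1,"offset": [-0.082,0,-0.269],"roll": 1.138},
  {"jaw": 1,"offset": [-0.094,0,-0.3075],"roll": 1.3},
])

```text
time_s: 48.62
tcp_pos: [0.3797, -0.3608, 0.3165]
tool_rot: [-90.0, 0.1, -75.9]
contact_force: [0.8, -0.3, -0.2]
gripper_width: 0.0941
```

Request:
carry_out([
  {"jaw": 1,"offset": [0,0,0],"roll": 0},
  {"jaw": 1,"offset": [0,0,0],"roll": 0},
])

```text
time_s: 48.88
tcp_pos: [0.38, -0.3595, 0.3165]
tool_rot: [-90.0, 0.1, -75.6]
contact_force: [0.1, 0.4, 0.1]
gripper_width: 0.0945
```

```bash
python3 top.py w8 .133
```

```text
[ 0.38   -0.3592  0.3167] [-89.9889   0.0963 -75.5621]
[[313, 80], [376, 80], [376, 104], [313, 104]] 0.133 c [ 488.7 -345.2] sides 43.1 15.5
```

Request:
carry_out([
  {"jaw": 1,"offset": [0.007,0,0.055],"roll": 0},
  {"jaw": 1,"offset": [0.0136,0,0.1093],"roll": 0},
  {"jaw": 1,"offset": [0.0136,0.03,0.1093],"roll": 0},
  {"jaw": 1,"offset": [0.0136,0.07,0.1093],"roll": 0},
  {"jaw": 1,"offset": [0.0136,0.11,0.1093],"roll": 0},
  {"jaw": 1,"offset": [0.0136,0.135,0.1093],"roll": 0},
  {"jaw": 1,"offset": [0.0136,0.1425,0.1093],"roll": 0},
  {"jaw": 0.3,"offset": [0.0136,0.1425,0.1093],"roll": 0},
], grip_force=15)

```text
time_s: 49.92
tcp_pos: [0.4893, -0.346, 0.1749]
tool_rot: [-90.0, 0.0, -75.6]
contact_force: [0.3, -0.1, 0.5]
gripper_width: 0.0867
```

Request:
carry_out([
  {"jaw": 0.3,"offset": [0,0,0],"roll": 0},
  {"jaw": 0.3,"offset": [0,0,0],"roll": 0},
  {"jaw": 0.3,"offset": [0,0,0],"roll": 0},
  {"jaw": 0.3,"offset": [0,0,0],"roll": 0},
  {"jaw": 0.3,"offset": [0,0,0],"roll": 0},
  {"jaw": 0.3,"offset": [0,0,0],"roll": 0},
  {"jaw": 0.3,"offset": [0,0,0],"roll": 0},
], grip_force=15)

```text
time_s: 50.8
tcp_pos: [0.4888, -0.3468, 0.1747]
tool_rot: [-90.0, 0.0, -75.7]
contact_force: [0.7, 0.2, 1.1]
gripper_width: 0.0439
```

Request:
carry_out([
  {"jaw": 0.3,"offset": [0,-0.03,0],"roll": 0},
  {"jaw": 0.3,"offset": [0,-0.07,0],"roll": 0},
  {"jaw": 0.3,"offset": [0,-0.11,0],"roll": 0},
  {"jaw": 0.3,"offset": [0,-0.14,0],"roll": 0},
  {"jaw": 0.3,"offset": [0,-0.15,0],"roll": 0},
  {"jaw": 0.3,"offset": [0,-0.15,0],"roll": 0},
], grip_force=15)

```text
time_s: 51.55
tcp_pos: [0.4888, -0.3467, 0.3244]
tool_rot: [-90.0, 0.0, -75.7]
contact_force: [0.4, 0.0, -1.0]
gripper_width: 0.0437
```

Request:
carry_out([
  {"jaw": 0.3,"offset": [-0.048,0,0.021],"roll": -0.178},
  {"jaw": 0.3,"offset": [-0.097,0,0.042],"roll": -0.357},
  {"jaw": 0.3,"offset": [-0.145,0,0.063],"roll": -0.535},
  {"jaw": 0.3,"offset": [-0.194,0,0.084],"roll": -0.714},
  {"jaw": 0.3,"offset": [-0.242,0,0.104],"roll": -0.892},
  {"jaw": 0.3,"offset": [-0.29,0,0.125],"roll": -1.07},
  {"jaw": 0.3,"offset": [-0.339,0,0.146],"roll": -1.25},
  {"jaw": 0.3,"offset": [-0.387,0,0.167],"roll": -1.43},
], grip_force=15)

```text
time_s: 52.55
tcp_pos: [0.5543, 0.0712, 0.3226]
tool_rot: [-90.0, 0.2, 6.6]
contact_force: [0.9, 0.2, -0.3]
gripper_width: 0.044
```

Request:
carry_out([
  {"jaw": 0.3,"offset": [0,0,0],"roll": 0},
  {"jaw": 0.3,"offset": [0,0,0],"roll": 0},
  {"jaw": 0.3,"offset": [0,0.035,0],"roll": 0},
  {"jaw": 0.3,"offset": [0,0.07,0],"roll": 0},
  {"jaw": 0.3,"offset": [0,0.09,0],"roll": 0},
  {"jaw": 0.3,"offset": [0,0.105,0],"roll": 0},
  {"jaw": 0.3,"offset": [0,0.105,0],"roll": 0},
], grip_force=12)

```text
time_s: 53.42
tcp_pos: [0.5546, 0.0685, 0.2188]
tool_rot: [-90.0, 0.1, 6.1]
contact_force: [0.0, 0.4, -1.1]
gripper_width: 0.0441
```

```bash
python3 vert.py 125
```

```text
[0.55459679 0.06851318 0.2188481 ] [-89.99645071   0.09943367   6.14493666] [ 0.02740324  0.37380108 -1.09301523] 0.04405000107264387
[307. 240.]
[305. 188.]
(294, 169, 25, 74) 1451.0
(246, 162, 40, 25) 404.0
(350, 110, 40, 42) 677.5
```

Request:
carry_out([
  {"jaw": 0.3,"offset": [0,0.001,-0.007],"roll": 0},
  {"jaw": 0.3,"offset": [0,0.003,-0.014],"roll": 0},
  {"jaw": 0.3,"offset": [0,0.005,-0.021],"roll": 0},
  {"jaw": 0.3,"offset": [0,0.008,-0.0276],"roll": 0},
  {"jaw": 0.3,"offset": [0,0.0155,-0.0402],"roll": 0},
  {"jaw": 0.3,"offset": [0,0.025,-0.0516],"roll": 0},
  {"jaw": 0.3,"offset": [0,0.031,-0.0565],"roll": 0},
  {"jaw": 0.3,"offset": [0,0.031,-0.0565],"roll": 0},
], grip_force=7)

```text
time_s: 54.48
tcp_pos: [0.5607, 0.0123, 0.1876]
tool_rot: [-90.0, 0.1, 6.2]
contact_force: [-0.2, -1.5, -0.4]
gripper_width: 0.0438
```

Request:
carry_out([
  {"jaw": 0.6,"offset": [0,0,0],"roll": 0},
  {"jaw": 0.75,"offset": [0,0,0],"roll": 0},
  {"jaw": 0.75,"offset": [0,0,0],"roll": 0},
  {"jaw": 0.75,"offset": [0,0,0],"roll": 0},
  {"jaw": 0.75,"offset": [0,0,0],"roll": 0},
  {"jaw": 0.75,"offset": [0,0,0.01],"roll": 0},
  {"jaw": 0.75,"offset": [0,0.008,0.018],"roll": 0},
  {"jaw": 0.75,"offset": [0,0.008,0.018],"roll": 0},
])

```text
time_s: 55.48
tcp_pos: [0.5584, 0.0321, 0.1797]
tool_rot: [-90.0, 0.1, 6.3]
contact_force: [-0.3, -0.2, -0.7]
gripper_width: 0.0703
```

```bash
python3 lie.py 125
```

```text
[558.4  32.1 179.7] 0.07027743320122222
side expect bbox [295.  225.1] [331.6 246. ] seen [281 190] [336 242]
scene expect bbox [315.3 212.4] [359.4 242. ] seen [317 192] [358 236]
```

Request:
carry_out([
  {"jaw": 0.3,"offset": [0,0,0],"roll": 0},
  {"jaw": 0.3,"offset": [0,0,0],"roll": 0},
  {"jaw": 0.3,"offset": [0,0,0],"roll": 0},
  {"jaw": 0.3,"offset": [0,0,0],"roll": 0},
  {"jaw": 0.3,"offset": [0,0,0],"roll": 0},
  {"jaw": 0.3,"offset": [0,-0.03,0],"roll": 0},
  {"jaw": 0.3,"offset": [0,-0.07,0],"roll": 0},
  {"jaw": 0.3,"offset": [0,-0.1,0],"roll": 0},
], grip_force=25)

```text
time_s: 56.58
tcp_pos: [0.5595, 0.0313, 0.2821]
tool_rot: [-90.0, -0.1, 6.2]
contact_force: [0.2, -0.2, -0.5]
gripper_width: 0.0439
```

Request:
carry_out([
  {"jaw": 0.3,"offset": [0.003,0,0.038],"roll": -0.146},
  {"jaw": 0.3,"offset": [0.0055,0,0.076],"roll": -0.293},
  {"jaw": 0.3,"offset": [0.008,0,0.114],"roll": -0.439},
  {"jaw": 0.3,"offset": [0.011,0,0.152],"roll": -0.586},
  {"jaw": 0.3,"offset": [0.014,0,0.19],"roll": -0.732},
  {"jaw": 0.3,"offset": [0.017,0,0.228],"roll": -0.878},
  {"jaw": 0.3,"offset": [0.02,0,0.266],"roll": -1.025},
  {"jaw": 0.3,"offset": [0.0229,0,0.3041],"roll": -1.171},
], grip_force=25)

```text
time_s: 57.58
tcp_pos: [0.5487, 0.3374, 0.2805]
tool_rot: [-90.0, -0.0, 73.6]
contact_force: [-0.3, -0.0, -0.7]
gripper_width: 0.0439
```

Request:
carry_out([
  {"jaw": 0.3,"offset": [0,0,0.024],"roll": 0},
  {"jaw": 0.3,"offset": [0,0.03,0.024],"roll": 0},
  {"jaw": 0.3,"offset": [0,0.055,0.024],"roll": 0},
  {"jaw": 0.3,"offset": [0,0.07,0.024],"roll": 0},
  {"jaw": 0.3,"offset": [0,0.071,0.024],"roll": 0},
  {"jaw": 0.3,"offset": [0,0.071,0.024],"roll": 0},
], grip_force=15)

```text
time_s: 58.32
tcp_pos: [0.5263, 0.3429, 0.2105]
tool_rot: [-90.1, -0.1, 73.3]
contact_force: [-0.7, 0.4, -0.1]
gripper_width: 0.0438
```

```bash
python3 -c "
from h import *
h=snap('side','p7')
cv2.imwrite('pics/c9.png',cv2.resize(h['frame'][80:230,200:380],None,fx=3,fy=3,interpolation=2))"
```

```text
(no output)
```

View pics/c9.png

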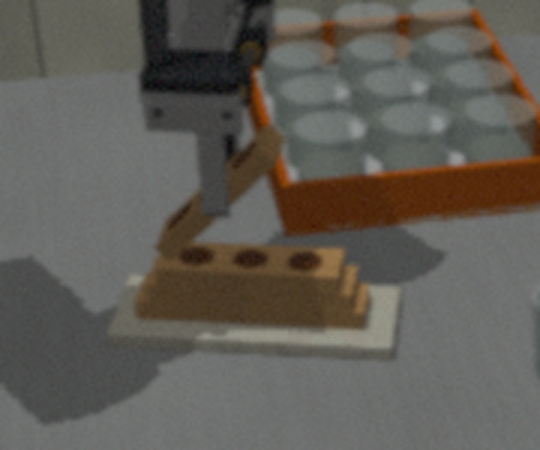

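Request:
carry_out([
  {"jaw": 0.3,"offset": [0,0.006,0.001],"roll": 0},
  {"jaw": 0.3,"offset": [0,0.0107,-0.0032],"roll": 0},
  {"jaw": 0.3,"offset": [0,0.0146,-0.0071],"roll": 0},
  {"jaw": 0.3,"offset": [0,0.0233,-0.0138],"roll": 0},
  {"jaw": 0.3,"offset": [0,0.0331,-0.0188],"roll": 0},
  {"jaw": 0.3,"offset": [0,0.0404,-0.0213],"roll": 0},
  {"jaw": 0.3,"offset": [0,0.0485,-0.023],"roll": 0},
  {"jaw": 0.3,"offset": [0,0.0485,-0.023],"roll": 0},
], grip_force=6)

```text
time_s: 59.38
tcp_pos: [0.5478, 0.3363, 0.1606]
tool_rot: [-90.0, 0.0, 73.3]
contact_force: [0.0, 0.2, -0.1]
gripper_width: 0.0438
```

Request:
carry_out([
  {"jaw": 0.3,"offset": [0,0,0],"roll": 0},
  {"jaw": 0.6,"offset": [0,0,0],"roll": 0},
  {"jaw": 0.75,"offset": [0,0,0],"roll": 0},
  {"jaw": 0.75,"offset": [0,0,0],"roll": 0},
  {"jaw": 0.75,"offset": [0,-0.03,0],"roll": 0},
  {"jaw": 0.75,"offset": [0,-0.08,0],"roll": 0},
  {"jaw": 0.75,"offset": [0,-0.13,0],"roll": 0},
], grip_force=6)

```text
time_s: 60.25
tcp_pos: [0.5477, 0.3362, 0.2923]
tool_rot: [-90.0, 0.0, 73.3]
contact_force: [0.4, 0.5, -0.5]
gripper_width: 0.0706
```

Request:
carry_out([
  {"jaw": 1,"offset": [-0.03,-0.02,-0.02],"roll": 0},
  {"jaw": 1,"offset": [-0.06,-0.03,-0.04],"roll": 0},
  {"jaw": 1,"offset": [-0.073,-0.03,-0.056],"roll": 0},
  {"jaw": 1,"offset": [-0.073,-0.03,-0.056],"roll": 0},
  {"jaw": 1,"offset": [-0.073,-0.03,-0.056],"roll": 0},
])

```text
time_s: 60.88
tcp_pos: [0.5802, 0.251, 0.3201]
tool_rot: [-89.9, 0.0, 73.3]
contact_force: [0.7, 1.0, 0.2]
gripper_width: 0.094
```

```bash
python3 -c "
from holes import *
g=snap('wrist','p8');h=snap('side','p8s')
holes(g,.079);holes(h,.079)
a=g['frame'][:300,200:500];b=cv2.resize(h['frame'][130:230,220:360],None,fx=3,fy=3,interpolation=2)
cv2.imwrite('pics/c10.png',np.hstack([a,b]))"
```

```text
[[581.4, 325.6], [545.8, 336.4], [510.1, 346.8]]
centre [545.7 336.3] yaw -16.58
[]
```

View pics/c10.png

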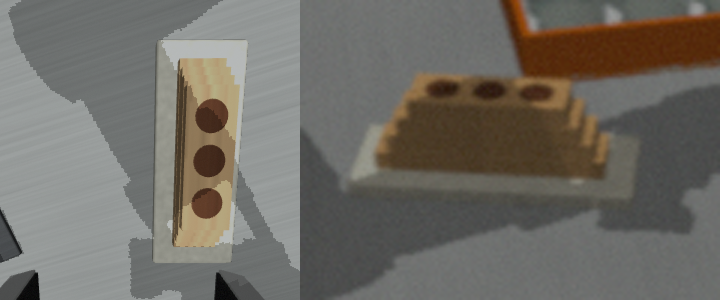

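```bash
python3 -c "
from station import ticket
print(ticket.job_done())"
```

```text
the job is handed in; nothing more can be done
None
```

I put away all four moulds, longest first. Each was laid in the sloped rest against the stop, let go, gripped again at its middle and laid flat on the board. The job was handed in at about 61 s of the 210 s allowed.

**Pile:** The last pictures show one square, stepped pile, longest at the bottom and shortest on top. Measured from the hollows after each placing, the four centres agree within 1 mm, at about (0.5457, 0.3362) m. Their yaw is -16.45° to -16.72°, against about -16.6° for the board's long side.

**Board centre:** The two cameras disagreed by about 3 mm along the board, which is more than the stated calibration. The wrist camera puts the board centre at about (0.5475, 0.337) m, and the side camera puts it about 3 mm nearer the robot. By the wrist camera the pile sits about 2 mm off centre; by the side camera, about 1 mm.

**Checks that failed:**
- The last side-view hollow check found nothing, so the shortest mould's position comes from the wrist view only.
- One edge fit of the board was spoiled by the pile, and I ignored it.

**Not measured:** I did not measure the cup, jar and bowl at the end. The gripper never went low near them, and I felt no unexpected contact. I saw no mould knocked aside and no slip in the grip.

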